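# Show the finished bracket plate to the tripod camera

## Task

The aluminium bracket plate standing in the little vise is finished and the vise's cam lever is already up, so the jaw is unlocked: slide that jaw back about 3 cm, then lift the plate out and show it to the camera on the tripod. Hold the middle of the plate in the air 15 cm in front of the lens and centred on the lens's line of sight, which looks somewhat downward; keep the top edge up and level, and turn and lean the plate so that the face with the pipe stub looks squarely into the lens. Finish while still holding it there, still, in the gripper; do not bump the camera or its tripod, and leave the other things in the trays where they are.

Things in the scene. Friction and masses are not known exactly. Their poses are not given: they have to be found in the camera images.
- vise: Dark cast-iron quick-slide vise bolted in the left tray. Origin on the tray floor under the plate's seat, z up. Bed (two ways along x) 28 mm up; jaws 84 mm wide (y), tops 68 mm up. Fixed jaw at +x, face 6 mm from the origin; sliding jaw at -x, slides along -x. Base x -127 to +59 mm, ears to y +-65 mm, 15 mm high.
- jaw (a joint): Opening of the sliding jaw, m: 0 = jaw snug on the plate (0.3 mm play each side), grows to 0.05 as it slides back along the vise's -x. Starts at 0 to 0.003. It drags with about 4 N and stays where it is left.
- jaw_grip (a point): Centre of the black upright grip (24 mm diameter, 32 mm tall) of the cam lever on top of the sliding jaw, rigid with the jaw: the handle to slide it by. 116 mm above the vise's origin and, jaw shut, 48 mm to its -x. Axes as the vise's. Jaw top 48 mm below its centre; between them only a 10 mm stem and a hinge fork 30 mm wide, up to 33 mm below the centre.
- plate_mid (a point): Centre of the loose aluminium bracket plate, 12 mm thick (x), 50 wide (y), 80 tall (z, top edge up), 0.1-0.19 kg. It starts upright on the vise's bed, axes parallel to the vise's, upper 40 mm above the jaws, and keeps standing when the jaw opens. Pipe stub (18 mm diameter, 14 mm long) on the +x face, 20 mm above centre; two 8 mm holes 26 mm below. Grip it by the side edges, 50 mm apart.
- lens (a point): Middle of the front glass of the camera's lens (black barrel, 56 mm diameter) on the tripod in the right tray, 0.25-0.29 m up. It looks along its own -x, roughly to the robot and 14 to 29 degrees downward; y level, z up in the picture. Held rightly, the plate's centre is at x = -150 mm, y = z = 0 in this frame and the plate's x, y, z are parallel to this frame's.
- tripod: The tabletop tripod with the camera on it, fixed. Origin on the tray floor under the column; three legs reach 86 mm out; the camera on top is 116 mm wide and reaches 0.34 m up. The lens is on the -x side. Not to be touched.
- tub: Closed green plastic snack tub with clip-on lid, 132 x 96 x 63 mm, in the left tray; origin under its centre. Leave alone.
- tumbler: Stainless tumbler, 76 mm in diameter, 125 mm tall, in the left tray; origin under its centre. Leave alone.
- brush: Chip brush lying in the left tray at its near left; origin under it. Leave alone.
- coaster: Round ceramic coaster, 96 mm in diameter, 8 mm thick, in the right tray; origin under its centre. Leave alone.
- fork: Bamboo fork, 175 mm long, 5 mm thick, lying in the right tray; origin under its middle. Leave alone.
- bowl: Empty glass bowl, 136 mm in diameter, 58 mm tall, in the right tray; origin under its centre. Leave alone.
- blank: Undrilled aluminium blank 80 x 50 x 12 mm without stub, lying flat in the right tray; origin under its centre. Leave alone.

How it is judged:
By the outcome, as a careful person would: the job done as asked, in the order asked, and still so for the second after the job is handed in, while the arm keeps its last pose, push and grip.
It also fails if it takes over 42 s, if anything falls off the work surface, if the arm or the gripper's body presses on something with over 40 N, if the wrist force passes 120 N, or if a joint passes its speed limit or range.

## Robot

A 7-joint arm with a two-finger parallel gripper is mounted at the origin on the work surface. World frame = base frame: x ahead of the robot, y to its left, z up, the work surface at z = 0. Lengths are in mm, angles in rad, forces in N, time in s.
With the tool pointing down it reaches from about 400 to 875 mm from the base axis. Payload 4.4 kg.
Tool frame: the origin (TCP) lies on the centre line of the jaws, within the pads' length; the fingertips stand 8 mm ahead of it and the grasp point (between the pads) lies 11 mm behind it; z points along the fingers, y is the direction in which the jaws open and shut (so a half turn about z gives the same grasp; the last joint's range is limited). The gripper opens to 85 mm and grips with 20 to 120 N. Pads are 22 mm wide; open, the fingers measure 114 mm over their backs; the gripper's body (76 mm by 85 mm) begins 54 mm behind the grasp point. The pads swing forward as they close: fully open they stand 13 mm farther back than shut.
Start: joints at [1.226, 0.628, 0.038, 1.517, -0.027, 0.996, -0.02], TCP at [178.909, -624.907, 239.313] pointing down, gripper open.
Joint ranges: [-3.06, 3.06], [-0.37, 2.12], [-1.25, 1.32], [0.18, 2.47], [-1.1, 4.24], [0.23, 1.98], [-2.94, 2.94]. Speed limits (rad/s): [2.57, 2.57, 3.14, 3.14, 3.14, 3.14, 3.14].

## Interface

Orientations are given as a unit quaternion [w, x, y, z].
In Python, from rig import read_state, camera, hand_in gives the robot as it stands. The module is installed in compiled form; this text tells all that it offers.
- The arm moves only by the tool arm_command, never from a script. Its argument "motion" is a list of rows, each a list of 3 entries, a list of its own where there are three numbers: the shift along the tool's x, y, z in cm, then the turn, a rotation vector about the tool's x, y, z in rad, then the gripper command: -1 is shut, 1 is fully open, values between are in proportion. A call has exactly 10 rows; each row is the pose to reach, as a shift and turn from the pose commanded when the call began, along the tool's axes at that moment; what a row does not reach only later rows make up. A row lasts 1/10 s, in which the tool goes at most 50 mm and 8.59 degrees, less where a joint would pass 70% of its speed; a pose out of reach is approached as far as the arm can. A call with a gripper value outside its range is refused whole. The fingers move at their own pace and stop on an object; the grip force is fixed at half the most. Time passes only in rows, so rows that repeat a pose let the fingers close, or fill a call up. It gives the time, the measured TCP pose, the force and the opening at its end, in the units of the state.
- read_state(): the state, without advancing time (a new reading comes with each control period).
- camera(name): name is "side" or "top" or "wrist"; returns a dict with "frame" (384x512x3 uint8, red, green, blue), "K" (3x3 intrinsics, pixels), "distortion" ([k1, k2, p1, p2, k3] as OpenCV has them; the pictures are not rectified), "view" (4x4, takes a point from world to camera coordinates). Camera axes: x right, y down, z forward; pixel columns grow to the right and rows downward; lengths in mm; the calibration is good to about 2 mm. A picture is of the moment at which its call begins. There is no depth.
- hand_in(): hands the job in, once; it reports no verdict.
The state is a dict: "t": time; "joint_positions": joint angles; "dq": joint speeds; "effort": joint torques, N m; "ee_pos": TCP position; "eef_rot": TCP orientation; "wrist_force": force on the tool from outside, world axes, zero at the start; "torque": the same for the moment, N m; "opening": finger opening in mm.
Only numpy, scipy, OpenCV 4.12 (cv2) and the standard library are available. Lean on these libraries where they do the work, as an engineer would, in place of code of your own. Each camera call takes 0.05 s, during which the arm holds its last target.

## Working session

There is one attempt and no reset: what is moved stays moved. The work goes in short steps, Python scripts to look and compute and a tool call to move; the robot and the scene stay as the last step left them, time stands still between calls to the robot, and variables do not carry over. Pictures are saved under pics/ and viewed, and the job is handed in when it is done.

Besides the shell and the picture viewer there is one more tool, called after ">>>" in YAML: its name, and indented under it one key for each argument. arm_command: Moves the arm, as the interface text tells. Its arguments: {"type":"object","properties":{"motion":{"type":"array"}},"required":["motion"]}

```bash
mkdir -p pics; cat > h.py <<'E'
import numpy as np, cv2
from rig import read_state, camera
E
python3 - <<'E'
from h import *
import pickle
s=read_state();print({k:np.round(v,3).tolist() for k,v in s.items()})
for n in ["side","top","wrist"]:
    c=camera(n);pickle.dump(c,open(f"{n}0.pkl","wb"));cv2.imwrite(f"pics/{n}0.png",cv2.resize(c["frame"][:,:,::-1],(768,576),interpolation=cv2.INTER_CUBIC))
    print(n,c["K"].tolist(),np.round(c["distortion"],4).tolist(),np.round(c["view"],4).tolist())
E
```

```text
{'t': 0.0, 'joint_positions': [1.226, 0.629, 0.038, 1.518, -0.027, 0.996, -0.02], 'dq': [0.001, -0.0, -0.002, -0.001, -0.0, 0.0, 0.001], 'effort': [-0.001, -56.34, 1.227, -19.345, 0.011, 0.01, 0.0], 'ee_pos': [178.718, -624.291, 238.377], 'eef_rot': [-0.001, 0.99, 0.139, -0.0], 'wrist_force': [0.399, 0.496, -0.548], 'torque': [-0.01, 0.019, -0.039], 'opening': 85.42}
side [[436.6592504646884, 0.0, 256.392582615087], [0.0, 436.6592504646884, 181.74425671719484], [0.0, 0.0, 1.0]] [-0.0925, 0.0, 0.0, 0.0, 0.0] [[0.8711, -0.4907, -0.0199, -527.947], [-0.3399, -0.5731, -0.7457, 315.6884], [0.3545, 0.6563, -0.666, 1578.6196], [0.0, 0.0, 0.0, 1.0]]
top [[381.08765288309024, 0.0, 251.21428568368782], [0.0, 381.08765288309024, 192.63066830176507], [0.0, 0.0, 1.0]] [-0.0274, 0.0, 0.0, 0.0, 0.0] [[-0.0072, -1.0, -0.0034, -5.35], [-0.9907, 0.0076, -0.1359, 615.7084], [0.136, 0.0024, -0.9907, 1258.3478], [0.0, 0.0, 0.0, 1.0]]
wrist [[272.5895826966229, 0.0, 256.8447010876549], [0.0, 272.5895826966229, 194.14240504096205], [0.0, 0.0, 1.0]] [-0.0534, 0.0, 0.0, 0.0, 0.0] [[0.2752, -0.9614, -0.0017, -649.7148], [-0.924, -0.2649, 0.2757, -36.1339], [-0.2655, -0.0743, -0.9613, 379.5928], [0.0, 0.0, 0.0, 1.0]]
```

View pics/side0.png

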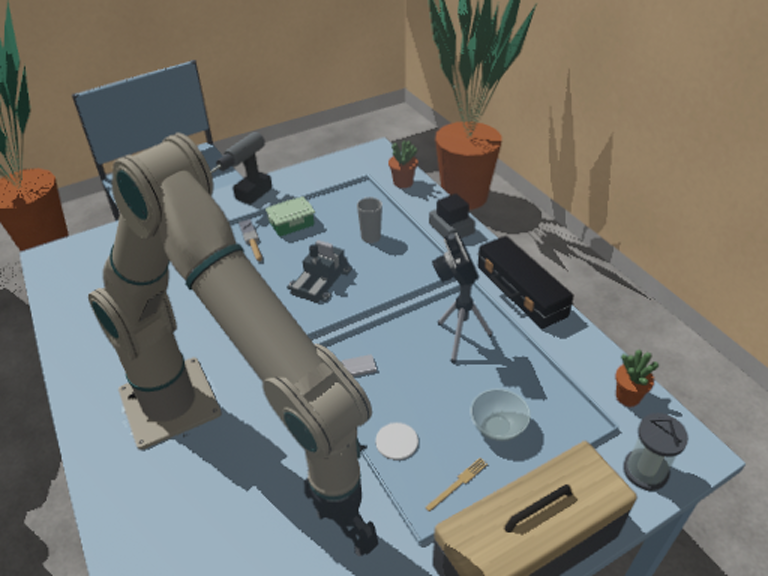

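View pics/top0.png

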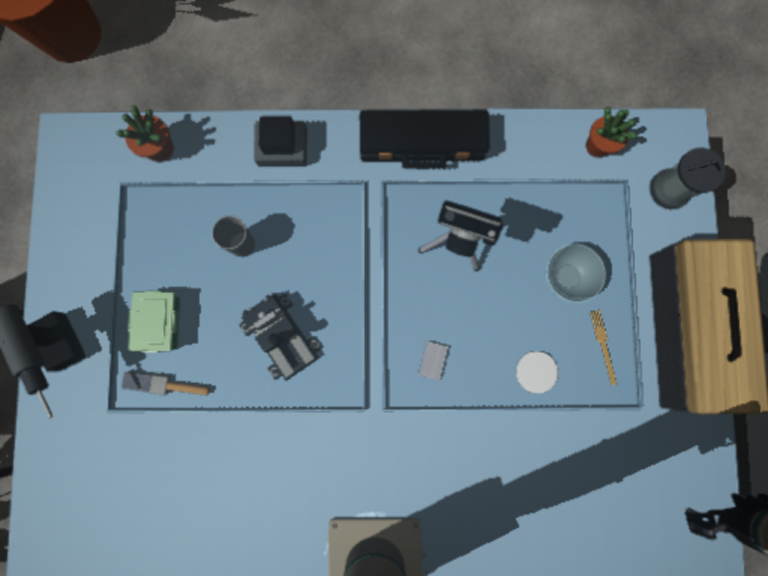

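View pics/wrist0.png

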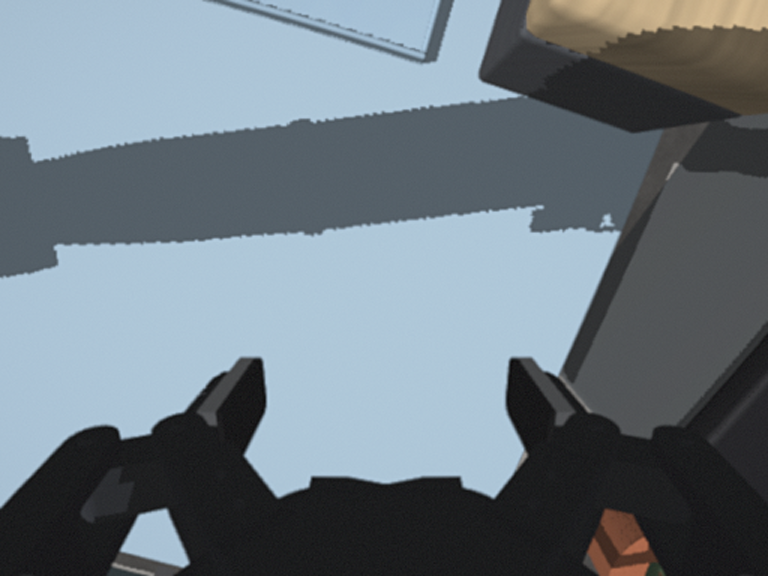

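The overview shows the vise near top-picture (283,337) and side-picture (322,270). The tripod is at top (468,230) and side (460,260). I'll zoom in on both.

```bash
python3 - <<'E'
from h import *
import pickle
def z(n,x0,y0,w,h,s,o):
    c=pickle.load(open(n+"0.pkl","rb"))["frame"][y0:y0+h,x0:x0+w,::-1]
    cv2.imwrite(o,cv2.resize(c,None,fx=s,fy=s,interpolation=cv2.INTER_CUBIC))
z("top",150,185,75,75,8,"pics/tv.png")
z("side",185,150,60,60,10,"pics/sv.png")
z("top",270,125,75,65,8,"pics/tt.png")
z("side",275,145,65,105,5.6,"pics/st.png")
E
```

```text
(no output)
```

View pics/tv.png

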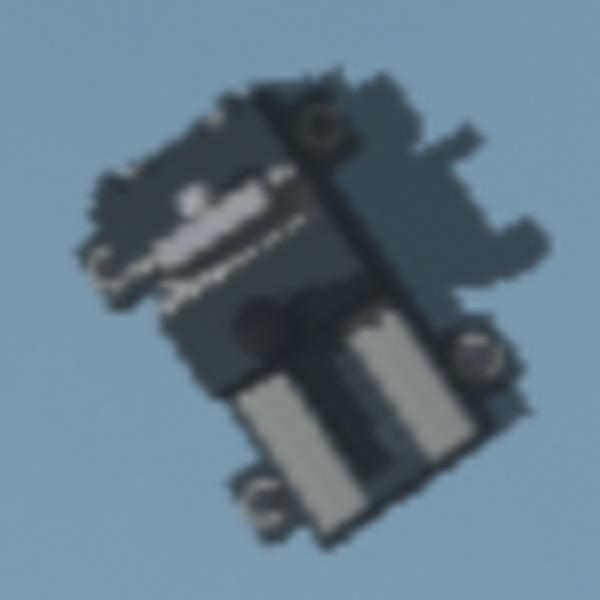

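View pics/sv.png

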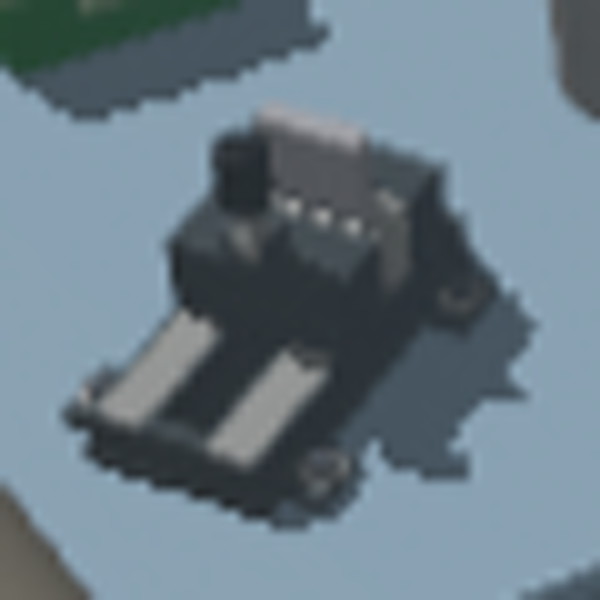

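View pics/tt.png

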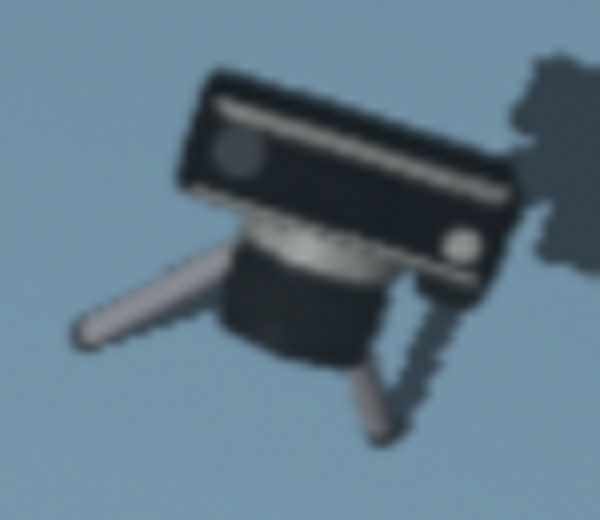

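View pics/st.png

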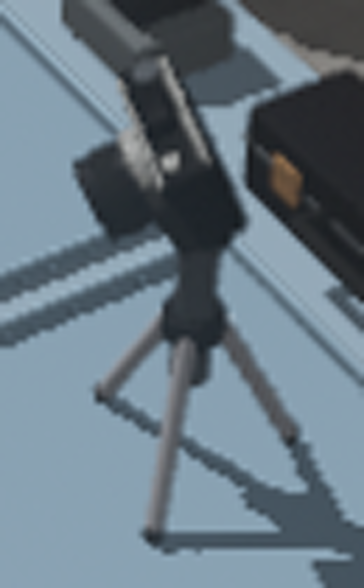

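```bash
cat > h.py <<'E'
import numpy as np, cv2, pickle
from rig import read_state, camera
from scipy.spatial.transform import Rotation as Rn
def Rq(q): return Rn.from_quat([q[1],q[2],q[3],q[0]]).as_matrix()
def ray(c,p):
    p=np.array(p,float).reshape(-1,1,2)
    n=cv2.undistortPoints(p,c["K"],c["distortion"]).reshape(-1,2)
    V=c["view"];R=V[:3,:3];C=-R.T@V[:3,3]
    d=np.c_[n,np.ones(len(n))]@R
    return C,d/np.linalg.norm(d,axis=1)[:,None]
def onz(c,p,z):
    C,d=ray(c,p); return C+d*((z-C[2])/d[:,2])[:,None]
def tri(cs,ps):
    A=np.zeros((3,3));b=np.zeros(3);L=[]
    for c,p in zip(cs,ps):
        C,d=ray(c,p);M=np.eye(3)-np.outer(d[0],d[0]);A+=M;b+=M@C;L.append((M,C))
    X=np.linalg.solve(A,b);return X,[round(float(np.linalg.norm(M@(X-C))),1) for M,C in L]
def proj(c,X):
    X=np.atleast_2d(X).astype(float);V=c["view"]
    return cv2.projectPoints(X,cv2.Rodrigues(V[:3,:3])[0],V[:3,3],c["K"],c["distortion"])[0].reshape(-1,2)
def load(n): return pickle.load(open(n+".pkl","rb"))
def grab(n,tag,box=None,s=1.5):
    c=camera(n);pickle.dump(c,open(f"{n}{tag}.pkl","wb"));f=c["frame"][:,:,::-1]
    if box: x,y,w,h=box;f=f[y:y+h,x:x+w]
    cv2.imwrite(f"pics/{n}{tag}.png",cv2.resize(f,None,fx=s,fy=s,interpolation=cv2.INTER_CUBIC));return c
E
python3 - <<'E'
from h import *
np.set_printoptions(precision=1,suppress=True)
t,s,w=load("top0"),load("side0"),load("wrist0")
for c in(t,s,w): V=c["view"];print("C",-V[:3,:3].T@V[:3,3])
T=lambda u,v:(150+u/8-.5,185+v/8-.5)
S=lambda u,v:(185+u/10-.5,150+v/10-.5)
for n,a,b in [("wayL",T(325,545),S(225-105,415)),("wayR end",T(487,432),S(250,465)),("grip top",T(262,322),S(238,142)),("plate top A",T(158,258),S(262,108)),("plate topB",T(268,190),S(362,132))]:
    print(n,tri([t,s],[a,b]), onz(t,[a],{'w':28,'g':132,'p':108}[n[0]]))
T=lambda u,v:(270+u/8-.5,125+v/8-.5)
S=lambda u,v:(275+u/5.6-.5,145+v/5.6-.5)
print("lens",tri([t,s],[T(293,345),S(95,190)]))
E
```

```text
C [ 438.9  -13.  1330.3]
C [    7.5 -1114.3  1276.2]
C [ 246.1 -606.   373.8]
wayL (array([420.1, 195.8,  28.7]), [6.2, 6.2]) [[414.3 198.2  28. ]]
wayR end (array([459.6, 129.8,  35.3]), [1.8, 1.8]) [[461.4 130.   28. ]]
grip top (array([500.7, 207.5, 135.9]), [2.3, 2.3]) [[503.1 207.4 132. ]]
plate top A (array([529.2, 254.1, 109.6]), [1.0, 1.0]) [[530.3 254.1 108. ]]
plate topB (array([555.5, 209. , 117.1]), [1.1, 1.1]) [[557.4 210.2 108. ]]
lens (array([ 656.6, -167.6,  267.8]), [1.5, 1.5])
```

```bash
cat >> h.py <<'E'
def Rlook(az,tilt=0):
    # tool x along azimuth az (deg), z down; tilt: pitched so that tool z tips toward +tool x by tilt deg
    a,t=np.radians([az,tilt]);h=np.array([np.cos(a),np.sin(a),0]);u=np.array([0,0,1.])
    x=np.cos(t)*h+np.sin(t)*u; z=np.sin(t)*h-np.cos(t)*u
    return np.c_[x,np.cross(z,x),z]
def delta(p,R,p0=None,R0=None):
    s=read_state()
    if p0 is None:p0=s["ee_pos"];
    if R0 is None:R0=Rq(s["eef_rot"])
    return np.round(R0.T@(np.array(p)-p0)/10,2), np.round(Rn.from_matrix(R0.T@R).as_rotvec(),3)
E
python3 - <<'E'
from h import *
print(delta((440,-300,330),Rlook(20)));print(delta((505,205,330),Rlook(31)))
E
```

```text
(array([ 34.04, -24.02,  -9.1 ]), array([-0.001, -0.   , -0.07 ]))
(array([ 54.19, -70.78,  -9.04]), array([-0.001, -0.   , -0.262]))
```

>>> arm_command:
  motion:
    - [[3.5,-2.5,-3],[0,0,0],1]
    - [[7.5,-5,-6],[0,0,-0.02],1]
    - [[11.5,-8,-9],[0,0,-0.03],1]
    - [[15.5,-11,-9],[0,0,-0.04],1]
    - [[19.5,-14,-9],[0,0,-0.05],1]
    - [[23.5,-17,-9],[0,0,-0.06],1]
    - [[27.5,-20,-9],[0,0,-0.07],1]
    - [[31,-22.5,-9],[0,0,-0.07],1]
    - [[34,-24,-9],[0,0,-0.07],1]
    - [[36,-28,-9],[0,0,-0.08],1]

```text
t: 1.15
ee_pos: [450.8, -255.8, 329.0]
eef_rot: [0.001, 0.984, 0.179, 0.001]
wrist_force: [0.0, 1.0, -0.1]
opening: 85.4
```

```bash
python3 - <<'E'
from h import *
print(delta((505,205,330),Rlook(31)));print(np.round(read_state()["joint_positions"],2))
E
```

```text
(array([ 21.29, -41.22,  -0.12]), array([ 0.002, -0.002, -0.181]))
[ 0.51  0.34 -0.07  1.76  0.03  1.04 -0.78]
```

>>> arm_command:
  motion:
    - [[2,-4.5,0],[0,0,-0.02],1]
    - [[4,-9,0],[0,0,-0.04],1]
    - [[6.5,-13.5,0],[0,0,-0.06],1]
    - [[9,-18,0],[0,0,-0.08],1]
    - [[11.5,-22.5,0],[0,0,-0.1],1]
    - [[14,-27,0],[0,0,-0.12],1]
    - [[16.5,-31.5,0],[0,0,-0.14],1]
    - [[19,-36,0],[0,0,-0.16],1]
    - [[21.3,-41.2,0],[0,0,-0.18],1]
    - [[21.3,-41.2,0],[0,0,-0.18],1]

```text
t: 2.15
ee_pos: [501.6, 210.6, 329.1]
eef_rot: [-0.002, 0.963, 0.27, 0.0]
wrist_force: [0.5, -0.3, 0.3]
opening: 85.6
```

```bash
python3 - <<'E'
from h import *
grab("wrist","1");s=read_state();print(s["ee_pos"],s["eef_rot"],s["joint_positions"],s["dq"])
E
```

```text
[501.67676001 210.84706374 329.0072141 ] [-2.07357804e-03  9.62820128e-01  2.70135239e-01  2.33831253e-04] [-0.24785533  0.39291485 -0.286517    1.68613489  0.11864436  1.07854364
 -1.59344292] [ 0.05545315 -0.02456015  0.04379633  0.04383572  0.00672055  0.00437579
  0.06306663]
```

View pics/wrist1.png

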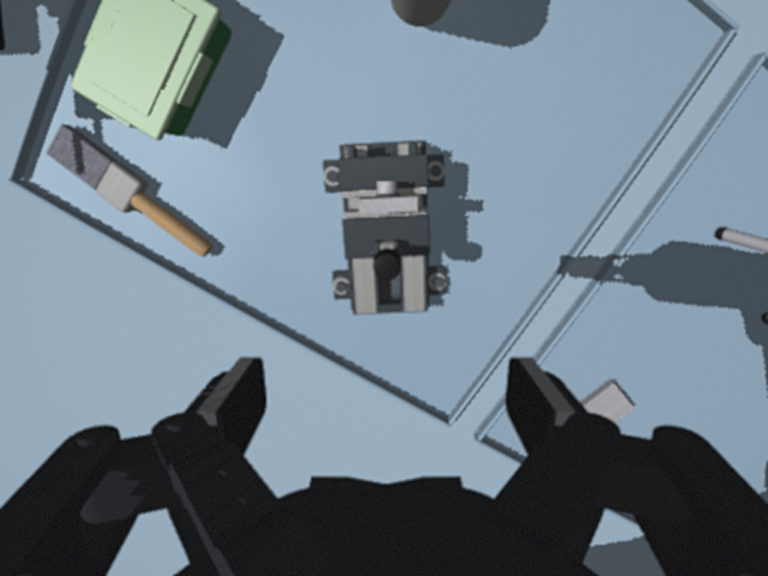

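The wrist view shows the vise nearly upright, with the plate at about (389,204) and the grip at about (387,262). I'll zoom in to measure.

```bash
python3 - <<'E'
from h import *
f=load("wrist1")["frame"][88:213,205:310,::-1]
cv2.imwrite("pics/w1z.png",cv2.resize(f,None,fx=4.8,fy=4.8,interpolation=cv2.INTER_CUBIC))
E
```

```text
(no output)
```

View pics/w1z.png

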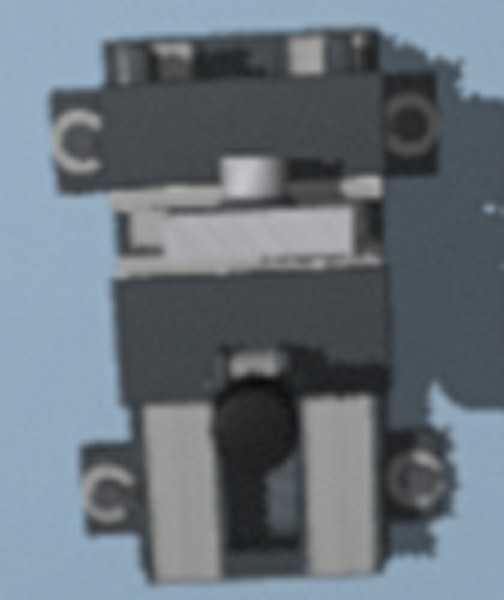

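```bash
python3 - <<'E'
from h import *
np.set_printoptions(precision=1,suppress=True)
c=load("wrist1");t=load("top0");s=load("side0")
Z=lambda u,v:(205+u/4.8-.4,88+v/4.8-.4)
P=[Z(164,208),Z(352,204),Z(355,252),Z(166,263)]
T=lambda u,v:(150+u/8-.5,185+v/8-.5)
S=lambda u,v:(185+u/10-.5,150+v/10-.5)
for z in(108,112):
    X=onz(c,P,z);print(z,X,X.mean(0),np.degrees(np.arctan2(*(X[0]-X[1]+X[3]-X[2])[[1,0]]))-90, np.linalg.norm(X[0]-X[1]))
B=onz(c,[Z(78,140),Z(411,125),Z(108,493),Z(417,477)],18);print("bolts",B)
for a,b in((0,2),(1,3)): print(np.degrees(np.arctan2(*(B[a]-B[b])[[1,0]])))
for a,b in((0,1),(2,3)): print(np.degrees(np.arctan2(*(B[a]-B[b])[[1,0]]))-90)
for z in (132,136):print("grip",onz(c,[Z(256,431)],z))
print(tri([c,t,s],[Z(256,431),T(262,322),S(238,142)]))
# jaw ends / base edges
E_=[Z(105,45),Z(380,30),Z(150,582),Z(383,570)]
print("ways near end",onz(c,E_[2:],30))
print(tri([c,t,s],[Z(164,208),(150+178/8,185+0/8),S(262,108)][:1]+[T(150,245),S(262,108)]))
E
```

```text
108 [[533.8 257.6 108. ]
 [560.7 215.3 108. ]
 [550.5 207.9 108. ]
 [521.5 249.7 108. ]] [541.6 232.6 108. ] 33.61046450191789 50.103515718090264
112 [[534.1 257.4 112. ]
 [560.8 215.7 112. ]
 [550.6 208.3 112. ]
 [522.  249.7 112. ]] [541.9 232.8 112. ] 33.61046450191783 49.54138425773257
bolts [[531.1 296.   18. ]
 [592.2 204.8  18. ]
 [431.4 227.7  18. ]
 [493.2 137.6  18. ]]
34.42134239833156
34.151506476784384
33.82268628255035
34.458148445374974
grip [[499.1 207.7 132. ]]
grip [[499.9 208.1 136. ]]
(array([500.4, 207.7, 135.9]), [0.7, 2.7, 2.0])
ways near end [[414.4 199.6  30. ]
 [460.7 132.2  30. ]]
(array([533.2, 258.4, 105.4]), [0.8, 2.6, 3.2])
```

```bash
python3 - <<'E'
from h import *
print(read_state()["ee_pos"]);print(delta((500,207.7,106),Rlook(34.2)))
E
```

```text
[501.67676001 210.84706374 329.0072141 ]
(array([-0.34,  0.27, 22.3 ]), array([-0.004, -0.002, -0.05 ]))
```

>>> arm_command:
  motion:
    - [[-0.1,0.1,3],[0,0,-0.02],1]
    - [[-0.2,0.2,7],[0,0,-0.04],1]
    - [[-0.3,0.3,11],[0,0,-0.05],0.6]
    - [[-0.3,0.3,14],[0,0,-0.05],0.4]
    - [[-0.3,0.3,16],[0,0,-0.05],0.3]
    - [[-0.3,0.3,17],[0,0,-0.05],0.3]
    - [[-0.3,0.3,17.5],[0,0,-0.05],0.3]
    - [[-0.3,0.3,17.5],[0,0,-0.05],0.3]
    - [[-0.3,0.3,17.5],[0,0,-0.05],0.3]
    - [[-0.3,0.3,17.5],[0,0,-0.05],0.3]

```text
t: 3.2
ee_pos: [502.4, 200.0, 155.4]
eef_rot: [-0.0, 0.957, 0.29, 0.001]
wrist_force: [-1.0, 0.7, -0.1]
opening: 55.2
```

```bash
python3 - <<'E'
from h import *
grab("wrist","2");s=read_state();print(s["ee_pos"],s["opening"],np.abs(s["dq"]).max());print(delta((500,207.7,106),Rlook(34.2)))
E
```

```text
[502.28315733 199.99571508 155.27093916] 55.59211969427934 0.0037817149423680723
(array([ 0.23, -0.77,  4.93]), array([ 0.   , -0.002, -0.008]))
```

View pics/wrist2.png

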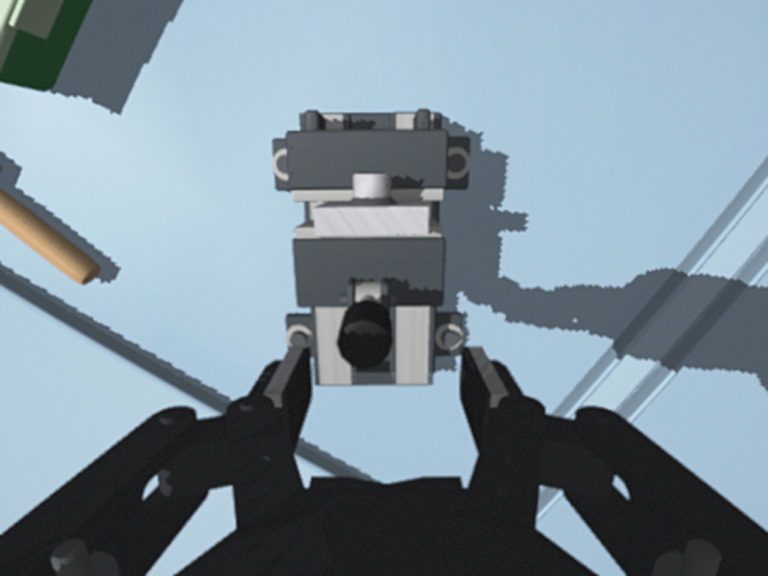

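The wrist view shows the grip at about (365,335) between the fingers, and the plate top at about (372,219). It's a static view, so I'll remeasure from a zoom.

```bash
python3 - <<'E'
from h import *
f=load("wrist2")["frame"][70:260,175:320,::-1]
cv2.imwrite("pics/w2z.png",cv2.resize(f,None,fx=4,fy=4,interpolation=cv2.INTER_CUBIC)[:,:])
E
```

```text
(no output)
```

View pics/w2z.png

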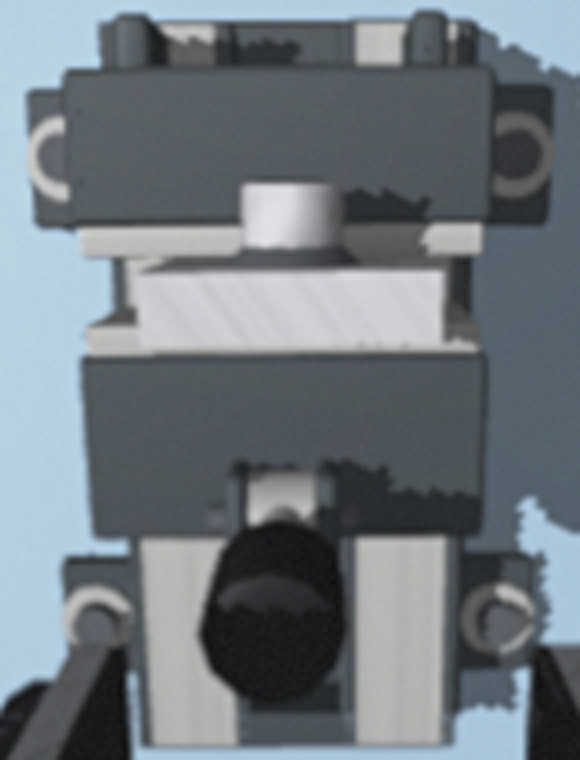

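```bash
python3 - <<'E'
from h import *
np.set_printoptions(precision=1,suppress=True)
c=load("wrist2");c1=load("wrist1")
Z=lambda u,v:(175+u/4-.4,70+v/4-.4)
Z1=lambda u,v:(205+u/4.8-.4,88+v/4.8-.4)
u=np.array([.827,.562,0]);l=np.array([-.562,.827,0])
X=onz(c,[Z(138,272),Z(442,270),Z(446,345),Z(140,350)],111);print(X,X.mean(0),np.degrees(np.arctan2(*(X[0]-X[1]+X[3]-X[2])[[1,0]]))-90,np.linalg.norm(X[0]-X[1]),np.linalg.norm(X[1]-X[2]))
G=onz(c,[Z(272,638)],135)[0];print("grip",G,"width",np.linalg.norm(np.diff(onz(c,[Z(200,638),Z(345,638)],135),axis=0)))
print("tri",tri([c,c1],[Z(272,638),Z1(256,431)]),tri([c,c1],[Z(138,272),Z1(164,208)]),tri([c,c1],[Z(442,270),Z1(352,204)]))
J=onz(c,[Z(83,358),Z(484,355)],71);print("jaw",J,np.linalg.norm(J[0]-J[1]),"fixed",onz(c,[Z(65,70),Z(492,68)],71))
for p in (X.mean(0),G,J.mean(0)):print(p@u,p@l)
E
```

```text
[[532.4 256.6 111. ]
 [560.1 215.7 111. ]
 [550.5 208.1 111. ]
 [521.7 249.8 111. ]] [541.2 232.6 111. ] 34.34501549613313 49.37228354730338 12.2366122821156
grip [500.  208.3 135. ] width 22.392002722387183
tri (array([499.4, 207.9, 133.3]), [0.1, 0.1]) (array([533.9, 256.6, 116.8]), [0.8, 0.8]) (array([560.4, 215.3, 107.2]), [0.3, 0.3])
jaw [[505.3 261.2  71. ]
 [550.9 193.9  71. ]] 81.28964369317484 fixed [[551.  292.2  71. ]
 [596.3 224.7  71. ]]
578.2591422574837 -111.8229521401773
530.5554286226127 -108.78697047165389
564.6351142384806 -108.62144349981229
```

>>> arm_command:
  motion:
    - [[0.1,-0.4,0.5],[0,0,0],0.3]
    - [[0.25,-0.8,1.5],[0,0,-0.01],0.3]
    - [[0.25,-0.8,3],[0,0,-0.01],0.3]
    - [[0.25,-0.8,4.3],[0,0,-0.01],0.2]
    - [[0.25,-0.8,5],[0,0,-0.01],0]
    - [[0.25,-0.8,5],[0,0,-0.01],-0.3]
    - [[0.25,-0.8,5],[0,0,-0.01],-0.6]
    - [[0.25,-0.8,5],[0,0,-0.01],-1]
    - [[0.25,-0.8,5],[0,0,-0.01],-1]
    - [[0.25,-0.8,5],[0,0,-0.01],-1]

```text
t: 4.25
ee_pos: [498.5, 208.3, 103.9]
eef_rot: [-0.0, 0.955, 0.295, -0.001]
wrist_force: [-2.2, 3.7, -11.2]
opening: 22.8
```

```bash
python3 - <<'E'
from h import *
s=read_state();print(s["ee_pos"],s["opening"],np.abs(s["dq"]).max(),s["wrist_force"])
print(delta(s["ee_pos"]-30*np.array([.827,.562,0]),Rlook(34.2)))
E
```

```text
[498.50805336 208.33213397 103.92775304] 22.767503712624826 0.001261271304083435 [ -2.17521589   3.73226323 -11.23676829]
(array([-3.  , -0.01,  0.  ]), array([-0.001,  0.001,  0.003]))
```

>>> arm_command:
  motion:
    - [[-0.4,0,0],[0,0,0],-1]
    - [[-0.8,0,0],[0,0,0],-1]
    - [[-1.2,0,0],[0,0,0],-1]
    - [[-1.6,0,0],[0,0,0],-1]
    - [[-2,0,0],[0,0,0],-1]
    - [[-2.4,0,0],[0,0,0],-1]
    - [[-2.8,0,0],[0,0,0],-1]
    - [[-3,0,0],[0,0,0],-1]
    - [[-3,0,0],[0,0,0],-1]
    - [[-3,0,0],[0,0,0],-1]

```text
t: 5.25
ee_pos: [474.5, 192.0, 103.9]
eef_rot: [-0.001, 0.955, 0.295, 0.0]
wrist_force: [0.1, 5.5, -15.3]
opening: 22.7
```

>>> arm_command:
  motion:
    - [[-0.03,0,0],[0,0,0],-0.5]
    - [[0,0,0],[0,0,0],0.2]
    - [[0,0,0],[0,0,0],0.5]
    - [[0,0,0],[0,0,0],0.5]
    - [[0,0,-2],[0,0,0],0.5]
    - [[0,0,-5],[0,0,0],0.7]
    - [[2,0,-7],[0,0,0],0.7]
    - [[3,0.2,-8],[0,0,0],0.7]
    - [[3,0.3,-8],[0,0,0],0.7]
    - [[3,0.3,-8],[0,0,0],0.7]

```text
t: 6.25
ee_pos: [500.7, 204.4, 184.3]
eef_rot: [0.0, 0.956, 0.295, -0.0]
wrist_force: [0.1, -0.2, 0.2]
opening: 72.6
```

```bash
python3 - <<'E'
from h import *
grab("wrist","3",(150,60,250,220),3);s=read_state();print(s["ee_pos"],s["opening"],np.abs(s["dq"]).max(),s["wrist_force"])
E
```

```text
[500.10970706 204.25599802 183.75676099] 72.19135046591099 0.009439264099426335 [ 0.54325515 -0.06666491  0.53346771]
```

View pics/wrist3.png

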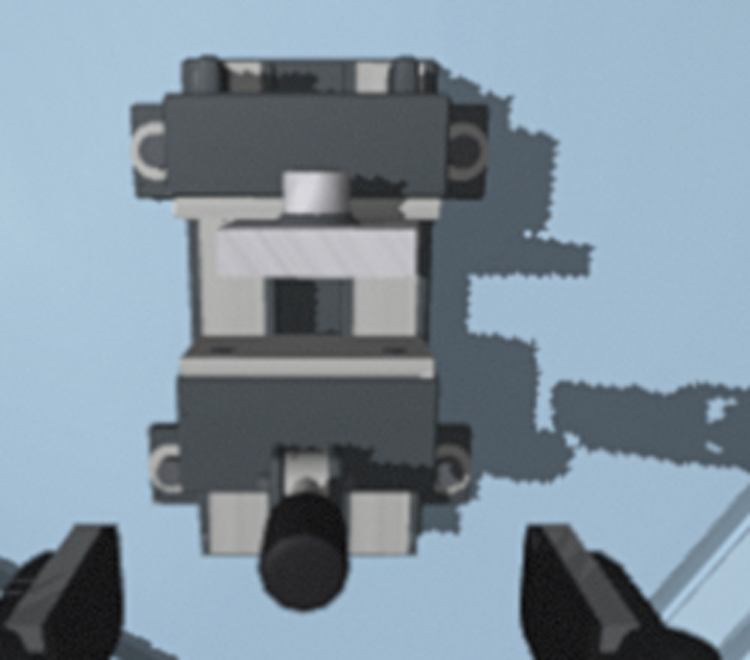

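The jaw is about 3 cm back and the plate is still standing. Its top corners are about (217,228) and (415,276).

```bash
python3 - <<'E'
from h import *
np.set_printoptions(precision=1,suppress=True)
c=load("wrist3")
Z=lambda u,v:(150+u/3-.4,60+v/3-.4)
u=np.array([.827,.562,0]);l=np.array([-.562,.827,0])
P=[Z(217,228),Z(414,227),Z(415,276),Z(218,277)]
for z in(108,111):
    X=onz(c,P,z);print(X.mean(0),np.degrees(np.arctan2(*(X[0]-X[1]+X[3]-X[2])[[1,0]]))-90,np.linalg.norm(X[0]-X[1]),np.linalg.norm(X[1]-X[2]))
J=onz(c,[Z(180,378),Z(436,376)],70).mean(0);print("jaw edge",J@u, "plate",X.mean(0)@u)
print(tri([c,load("wrist2")],[P[0],(175+138/4-.4,70+272/4-.4)]),tri([c,load("wrist2")],[P[1],(175+442/4-.4,70+270/4-.4)]))
print(delta((541,232.5,84),Rlook(34.3)))
E
```

```text
[541.  232.8 108. ] 34.5337610662631 50.0783299169884 12.453958870827025
[541.3 233.  111. ] 34.5337610662631 49.368006019294626 12.27730871852552
jaw edge 535.7297004637037 plate 578.5728915901649
(array([531.6, 257.2, 105.4]), [0.0, 0.0]) (array([560.2, 215.3, 106.2]), [0.2, 0.2])
(array([ 5., -0., 10.]), array([ 0.,  0., -0.]))
```

>>> arm_command:
  motion:
    - [[2.5,0,0],[0,0,0],0.7]
    - [[5,0,0],[0,0,0],0.7]
    - [[5,0,2],[0,0,0],0.7]
    - [[5,0,5],[0,0,0],0.7]
    - [[5,0,8],[0,0,0],0.7]
    - [[5,0,9.7],[0,0,0],0.7]
    - [[5,0,10.2],[0,0,0],0.7]
    - [[5,0,10.2],[0,0,0],0.7]
    - [[5,0,10.2],[0,0,0],0.7]
    - [[5,0,10.2],[0,0,0],0.7]

```text
t: 7.3
ee_pos: [542.9, 233.8, 83.4]
eef_rot: [-0.0, 0.956, 0.295, 0.001]
wrist_force: [0.2, -0.4, 0.0]
opening: 72.6
```

```bash
python3 - <<'E'
from h import *
grab("wrist","4");s=read_state();print(s["ee_pos"],s["eef_rot"],s["opening"],s["wrist_force"])
E
```

```text
[542.95472029 233.78422432  83.40948781] [-9.27746719e-05  9.55532271e-01  2.94884986e-01  9.56260989e-04] 72.73893163099864 [0.64372579 0.46821194 0.35533519]
```

View pics/wrist4.png

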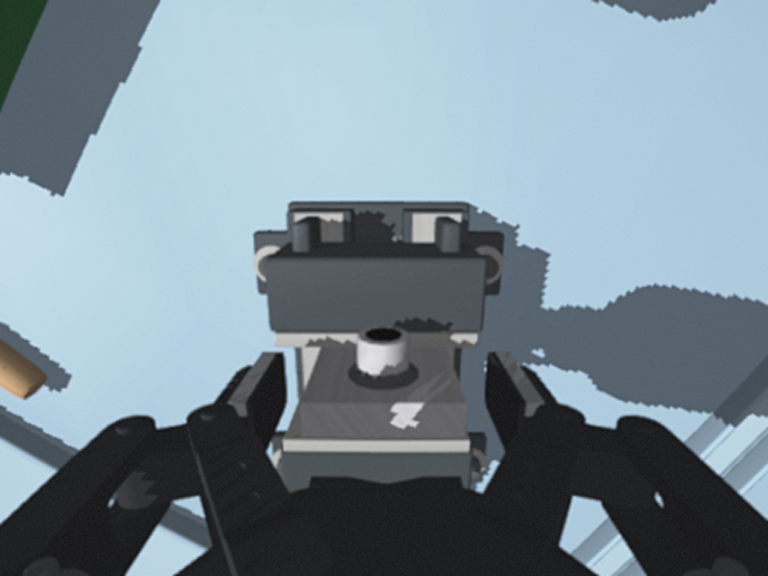

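>>> arm_command:
  motion:
    - [[-0.2,-0.1,0],[0,0,0],0.6]
    - [[-0.2,-0.1,0],[0,0,0],0.4]
    - [[-0.2,-0.1,0],[0,0,0],0.3]
    - [[-0.2,-0.1,0],[0,0,0],0.2]
    - [[-0.2,-0.1,0],[0,0,0],0.1]
    - [[-0.2,-0.1,0],[0,0,0],-1]
    - [[-0.2,-0.1,0],[0,0,0],-1]
    - [[-0.2,-0.1,0],[0,0,0],-1]
    - [[-0.2,-0.1,0],[0,0,0],-1]
    - [[-0.2,-0.1,0],[0,0,0],-1]

```text
t: 8.35
ee_pos: [540.4, 233.3, 82.7]
eef_rot: [0.0, 0.956, 0.295, 0.0]
wrist_force: [0.4, -0.8, 5.0]
opening: 48.7
```

```bash
python3 - <<'E'
from h import *
grab("wrist","5");s=read_state();print(s["ee_pos"],s["eef_rot"],s["opening"],s["wrist_force"])
E
```

```text
[540.39316204 233.29685212  82.67677492] [1.46405019e-06 9.55530320e-01 2.94892695e-01 3.26769490e-04] 48.90730002362795 [-0.29865357 -1.25889655  5.30888408]
```

View pics/wrist5.png

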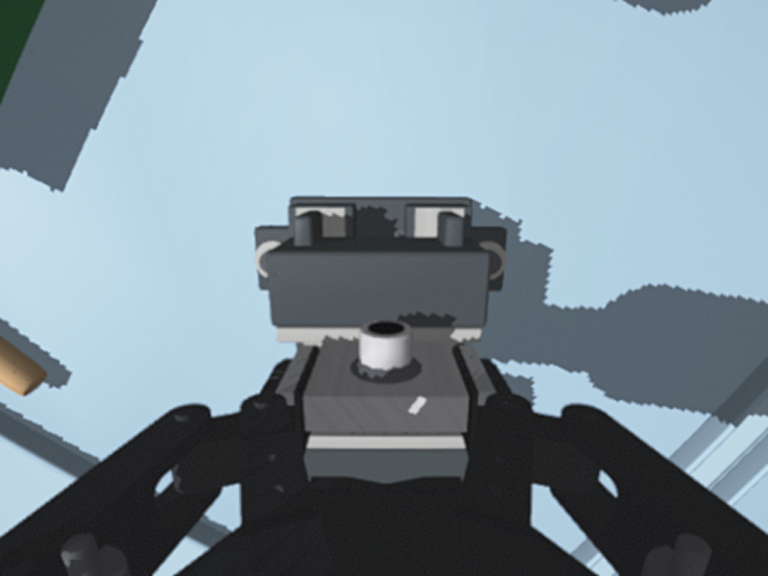

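```bash
python3 - <<'E'
from h import *
print(read_state()["joint_positions"].round(2))
print(delta((540,233,210),Rlook(34.3)))
print(delta((430,0,350),Rlook(-15,30)))
E
```

```text
[-0.32  0.76 -0.21  1.82  0.26  0.6  -1.66]
(array([ -0.04,   0.  , -12.73]), array([ 0.   , -0.001,  0.   ]))
(array([-22.25,  13.06, -26.74]), array([-0.225,  0.49 ,  0.84 ]))
```

>>> arm_command:
  motion:
    - [[0,0,-0.7],[0,0,0],-1]
    - [[0,0,-1.8],[0,0,0],-1]
    - [[0,0,-3.2],[0,0,0],-1]
    - [[0,0,-5],[0,0,0],-1]
    - [[0,0,-7.5],[0,0,0],-1]
    - [[0,0,-10],[0,0,0],-1]
    - [[0,0,-12],[0,0,0],-1]
    - [[0,0,-13],[0,0,0],-1]
    - [[0,0,-13],[0,0,0],-1]
    - [[0,0,-13],[0,0,0],-1]

```text
t: 9.4
ee_pos: [539.7, 232.9, 211.9]
eef_rot: [0.0, 0.956, 0.295, -0.0]
wrist_force: [-0.5, -0.3, -1.4]
opening: 49.1
```

```bash
python3 - <<'E'
from h import *
grab("wrist","6");s=read_state();print(s["ee_pos"],s["eef_rot"],s["opening"],s["wrist_force"])
print(delta((430,0,350),Rlook(-15,30)))
E
```

```text
[539.42401433 232.82639853 211.43325206] [ 1.76221743e-04  9.55506686e-01  2.94967983e-01 -9.11880840e-04] 48.81256411366708 [-0.12201671  0.33245116 -1.49099376]
(array([-22.19,  13.06, -13.82]), array([-0.225,  0.492,  0.841]))
```

View pics/wrist6.png

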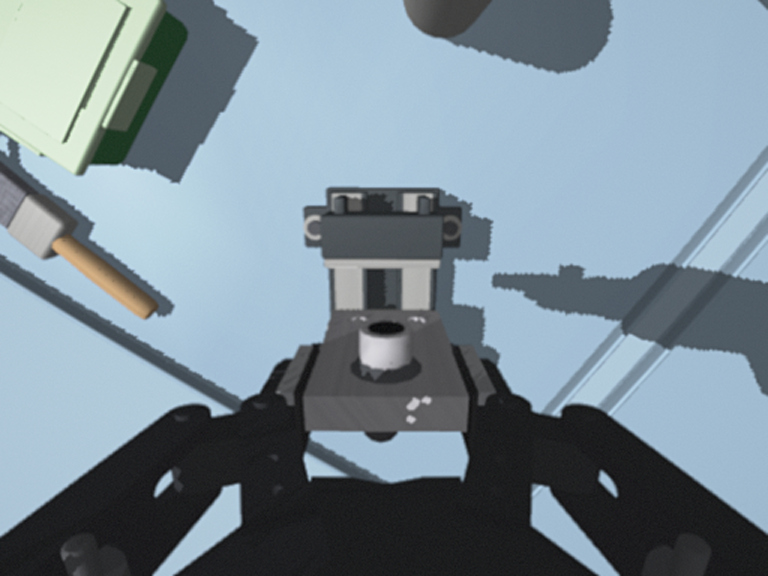

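>>> arm_command:
  motion:
    - [[-2.2,1.3,-2],[-0.02,0.05,0.08],-1]
    - [[-4.8,2.8,-4],[-0.05,0.11,0.18],-1]
    - [[-7.6,4.4,-6],[-0.08,0.17,0.28],-1]
    - [[-10.4,6.1,-8],[-0.11,0.23,0.39],-1]
    - [[-13.2,7.8,-9.5],[-0.14,0.29,0.5],-1]
    - [[-16,9.5,-11],[-0.16,0.35,0.6],-1]
    - [[-18.5,11,-12.5],[-0.19,0.41,0.7],-1]
    - [[-20.8,12.3,-13.3],[-0.21,0.46,0.79],-1]
    - [[-22.2,13,-13.8],[-0.225,0.49,0.84],-1]
    - [[-22.2,13,-13.8],[-0.225,0.49,0.84],-1]

```text
t: 10.45
ee_pos: [427.5, -0.8, 349.3]
eef_rot: [0.035, 0.958, -0.127, 0.255]
wrist_force: [-0.4, 1.9, -1.7]
opening: 49.4
```

```bash
python3 - <<'E'
from h import *
grab("wrist","7");s=read_state();print(s["ee_pos"],s["eef_rot"],s["opening"],s["wrist_force"],s["joint_positions"].round(2),s["dq"].round(3))
E
```

```text
[429.04544464   0.58656873 349.67899424] [ 0.03391517  0.95801065 -0.12546039  0.25558765] 49.13318586162437 [ 0.68484055  0.90464694 -2.11992265] [-0.32 -0.04  0.05  2.32  0.6   0.48 -2.59] [-0.005  0.033 -0.014 -0.047 -0.016 -0.011  0.021]
```

View pics/wrist7.png

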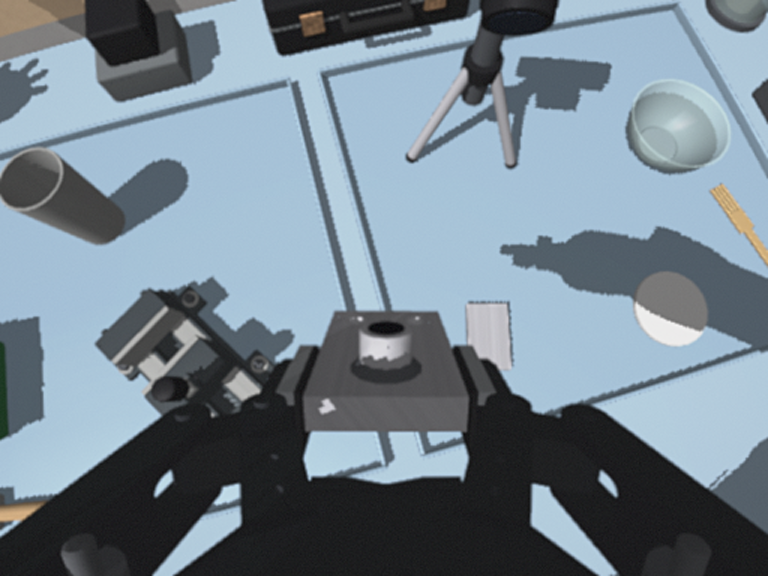

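The plate is firmly held. The lens is just cut off at the top edge near (517,10), so I'll go up a bit and tilt more to get it in view.

>>> arm_command:
  motion:
    - [[0.8,0,-1.5],[0,0.02,0],-1]
    - [[2,0,-3.5],[0,0.05,0],-1]
    - [[3.2,0,-5.5],[0,0.08,0],-1]
    - [[4.4,0,-7.5],[0,0.11,0],-1]
    - [[5.4,0,-9.4],[0,0.14,0],-1]
    - [[6,0,-10.4],[0,0.15,0],-1]
    - [[6,0,-10.4],[0,0.15,0],-1]
    - [[6,0,-10.4],[0,0.15,0],-1]
    - [[6,0,-10.4],[0,0.15,0],-1]
    - [[6,0,-10.4],[0,0.15,0],-1]

```text
t: 11.5
ee_pos: [429.9, 0.6, 469.3]
eef_rot: [0.044, 0.936, -0.123, 0.326]
wrist_force: [-0.3, 0.1, -1.5]
opening: 48.9
```

```bash
python3 - <<'E'
from h import *
grab("wrist","8");s=read_state();print(s["ee_pos"],s["eef_rot"],s["opening"],s["wrist_force"],s["joint_positions"].round(2),s["dq"].round(3))
f=load("wrist8")["frame"][0:110,290:420,::-1]
cv2.imwrite("pics/w8z.png",cv2.resize(f,None,fx=5,fy=5,interpolation=cv2.INTER_CUBIC))
E
```

```text
[429.90118036   0.61753918 469.48891801] [ 0.04348604  0.93613584 -0.12296291  0.32655592] 48.97913564068243 [ 0.29388236  0.178378   -1.53685973] [-0.35 -0.22 -0.01  2.18  0.6   0.7  -2.56] [-0.001 -0.004 -0.001 -0.004  0.001  0.001 -0.001]
```

View pics/wrist8.png

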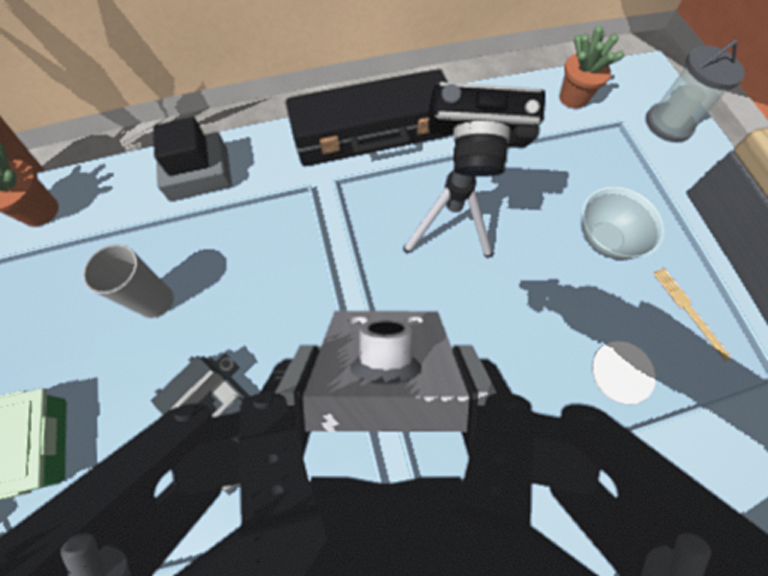

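View pics/w8z.png

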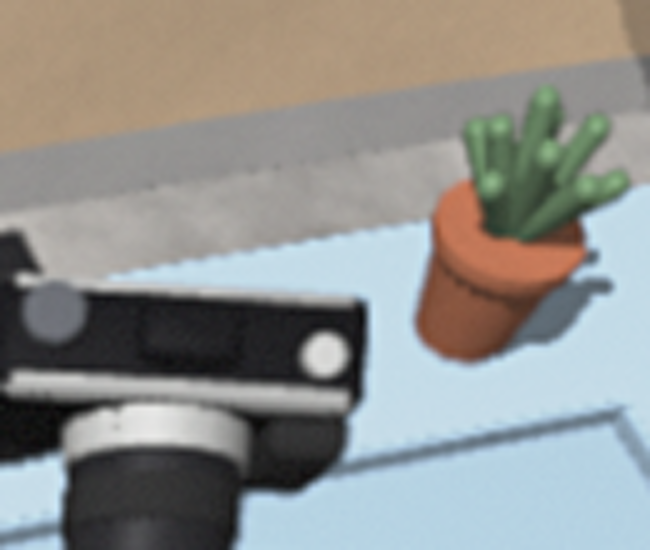

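```bash
python3 - <<'E'
from h import *
c=load("wrist8");f=c["frame"][50:125,285:367,::-1]
cv2.imwrite("pics/w8y.png",cv2.resize(f,None,fx=8,fy=8,interpolation=cv2.INTER_CUBIC))
V=c["view"];print(-V[:3,:3].T@V[:3,3])
f=load("side0")["frame"][145:200,280:325,::-1]
cv2.imwrite("pics/s0y.png",cv2.resize(f,None,fx=10,fy=10,interpolation=cv2.INTER_CUBIC))
f=load("top0")["frame"][128:175,288:340,::-1]
cv2.imwrite("pics/t0y.png",cv2.resize(f,None,fx=12,fy=12,interpolation=cv2.INTER_CUBIC))
E
```

```text
[402.09737412   7.69063986 618.74672631]
```

View pics/w8y.png

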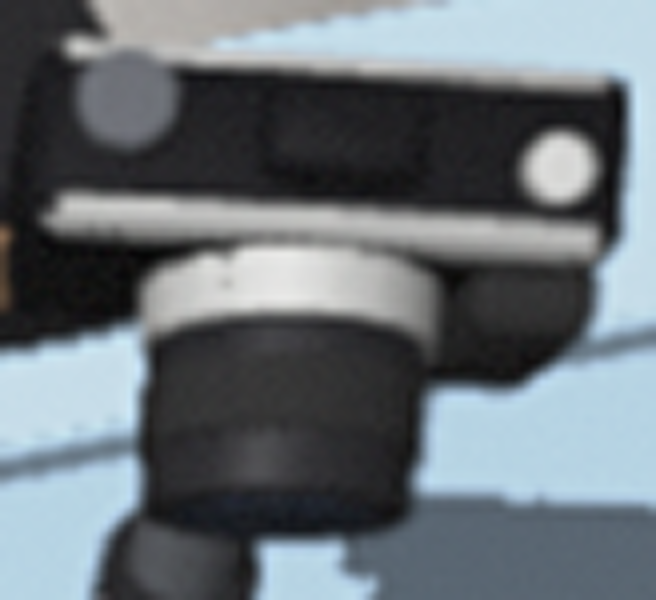

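View pics/s0y.png

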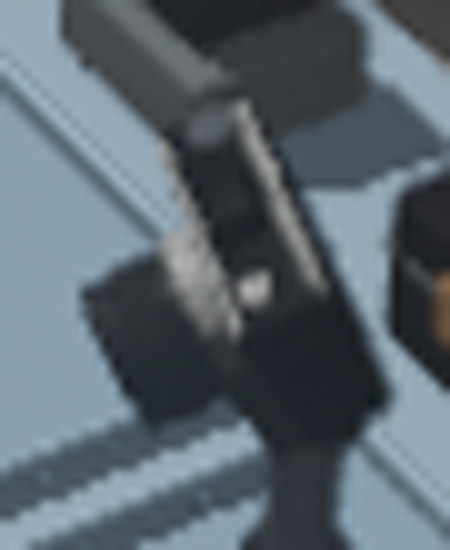

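View pics/t0y.png

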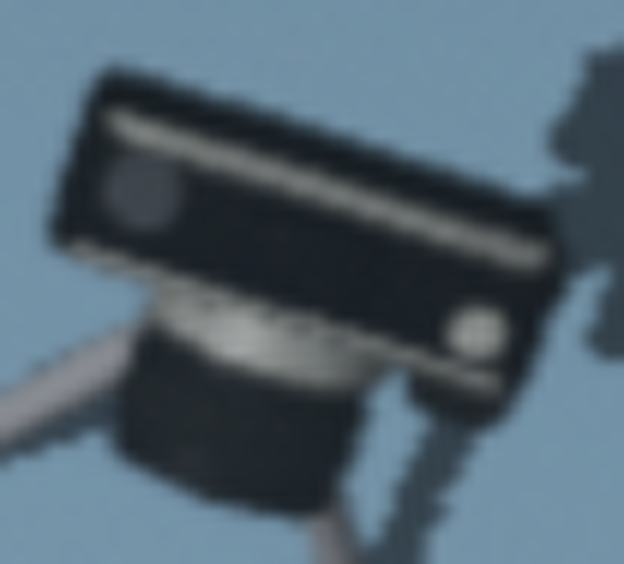

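```bash
python3 - <<'E'
from h import *
print(delta((435,-100,365),Rlook(-17,45)))
E
```

```text
(array([-4.08,  9.58, 10.11]), array([-0.023,  0.114,  0.027]))
```

>>> arm_command:
  motion:
    - [[-0.5,1.2,1.2],[0,0.02,0],-1]
    - [[-1.2,2.8,3],[0,0.04,0.01],-1]
    - [[-2,4.6,5],[-0.01,0.06,0.01],-1]
    - [[-2.8,6.5,7],[-0.02,0.08,0.02],-1]
    - [[-3.6,8.3,8.8],[-0.02,0.1,0.03],-1]
    - [[-4,9.5,10],[-0.02,0.11,0.03],-1]
    - [[-4,9.5,10],[-0.02,0.11,0.03],-1]
    - [[-4,9.5,10],[-0.02,0.11,0.03],-1]
    - [[-4,9.5,10],[-0.02,0.11,0.03],-1]
    - [[-4,9.5,10],[-0.02,0.11,0.03],-1]

```text
t: 12.55
ee_pos: [423.6, -98.1, 383.7]
eef_rot: [0.05, 0.919, -0.132, 0.368]
wrist_force: [-0.6, 0.3, -2.2]
opening: 49.2
```

```bash
python3 - <<'E'
from h import *
c=grab("wrist","9");s=read_state();print(s["ee_pos"],s["eef_rot"],s["opening"],s["wrist_force"],s["joint_positions"].round(2),s["dq"].round(3))
V=c["view"];print(-V[:3,:3].T@V[:3,3])
cv2.imwrite("pics/w9z.png",cv2.resize(c["frame"][0:120,260:400,::-1],None,fx=5.5,fy=5,interpolation=cv2.INTER_CUBIC))
E
```

```text
[423.54157048 -98.42103928 383.67591092] [ 0.05054852  0.91894963 -0.13267157  0.36793299] 49.03661065753662 [-0.3841827  -0.13051377 -1.28996899] [-0.16 -0.16  0.15  2.47  1.18  0.23 -2.94] [ 0.01  -0.001  0.007  0.001  0.002  0.003 -0.   ]
[383.07504709 -87.58251475 529.94894361]
```

View pics/wrist9.png

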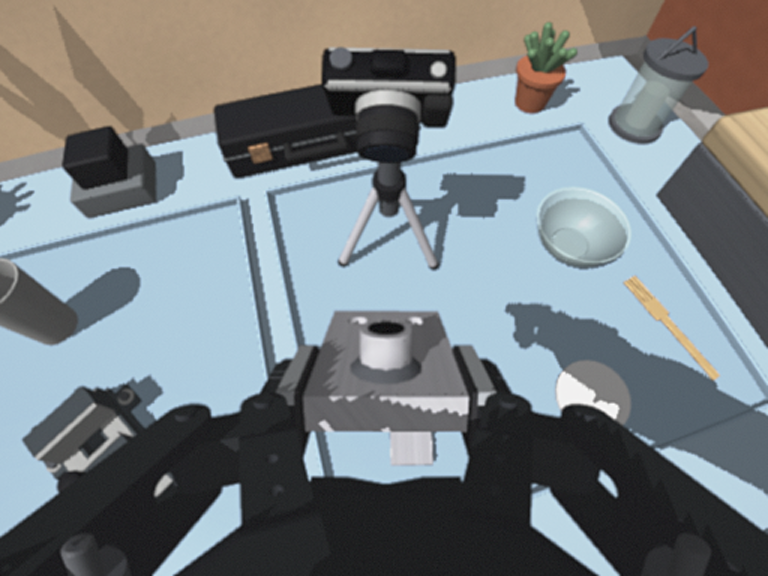

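```bash
python3 - <<'E'
from h import *
c=load("wrist9")
cv2.imwrite("pics/w9z.png",cv2.resize(c["frame"][25:115,205:310,::-1],None,fx=6.4,fy=6.4,interpolation=cv2.INTER_CUBIC))
E
```

```text
(no output)
```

View pics/w9z.png

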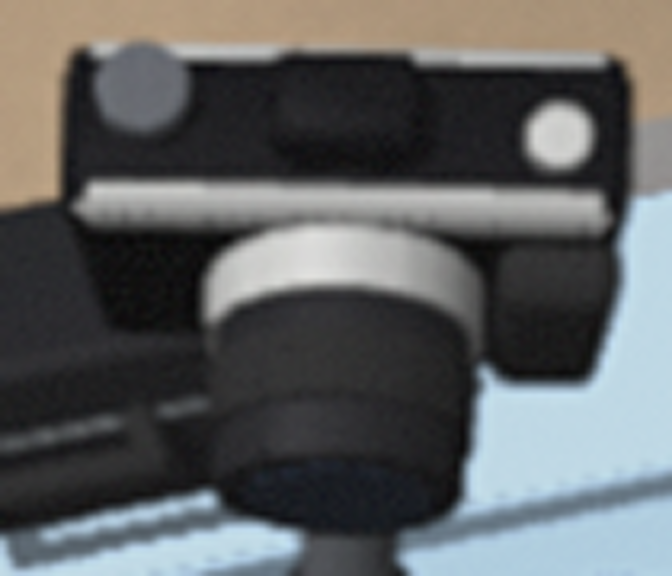

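```bash
cat > lens.py <<'E'
from h import *
np.set_printoptions(precision=2,suppress=True)
W9=lambda u,v:(205+u/6.4-.42,25+v/6.4-.42)
W8=lambda u,v:(285+u/8-.44,50+v/8-.44)
S0=lambda u,v:(280+u/10-.45,145+v/10-.45)
T0=lambda u,v:(288+u/12-.46,128+v/12-.46)
c9,c8,s0,t0=load("wrist9"),load("wrist8"),load("side0"),load("top0")
def nrm(c,a,b):
    C,d=ray(c,[a,b]);n=np.cross(d[0],d[1]);return C,n/np.linalg.norm(n)
def az_level(c,a,b):
    C,n=nrm(c,a,b);d=np.cross(n,[0,0,1]);return (np.degrees(np.arctan2(d[1],d[0]))+90)%180  # azimuth of perpendicular
E
python3 - <<'E'
from lens import *
f=lambda a:(a+90)%180-90
for n,c,a,b in [("9 front strip top",c9,W9(90,184),W9(603,190)),("9 strip bot",c9,W9(80,222),W9(605,234)),("9 rear",c9,W9(90,44),W9(610,55)),("8 strip top",c8,W8(60,196),W8(600,228)),("8 strip bot",c8,W8(48,228),W8(600,262)),("8 rear",c8,W8(80,55),W8(615,80)),("top front",t0,T0(75,245),T0(500,385)),("top rear",t0,T0(110,118),T0(545,260)),("side front",s0,S0(168,150),S0(240,335)),("side rear",s0,S0(243,105),S0(325,290))]:
    print(n,f(az_level(c,a,b)))
az=np.radians(-16.5)
for n,c,a,b in [("9",c9,W9(344,337),W9(341.5,485)),("8",c8,W8(287,347),W8(279,497)),("side",s0,S0(122,357),S0(192,307)),("top",t0,T0(224,470),T0(257,352))]:
    C,nn=nrm(c,a,b);h=np.array([np.cos(az),np.sin(az),0])
    print(n,"pitch",np.degrees(np.arctan2(-(nn@h),nn[2])))
print("front",tri([c9,c8,s0,t0],[W9(340,492),W8(279,510),S0(118,360),T0(224,470)]))
print("front",tri([c9,c8,s0],[W9(340,492),W8(279,510),S0(118,360)]))
print("front",tri([c9,c8],[W9(340,492),W8(279,510)]))
# dials
print("dialL",tri([c9,c8,t0],[W9(142,85),W8(127,100),T0(143,192)]))
print("dialR",tri([c9,c8,t0,s0],[W9(558,135),W8(560,166),T0(477,332),S0(255,287)]))
print("rear strip ends",tri([c9,c8,t0],[W9(90,48),W8(75,47),T0(110,120)]),tri([c9,c8,t0],[W9(610,58),W8(612,84),T0(545,260)]))
print("front strip ends",tri([c9,c8,t0],[W9(92,186),W8(62,200),T0(75,245)]),tri([c9,c8,t0],[W9(605,194),W8(600,230),T0(500,382)]))
E
```

```text
9 front strip top -17.695999296967898
9 strip bot -18.675723523302622
9 rear -18.74071364931723
8 strip top -18.515477873728003
8 strip bot -18.70895275131079
8 rear -17.445389502893875
top front -19.168769734923387
top rear -19.078395757213457
side front -19.467453290960293
side rear -18.502414343190082
9 pitch -37.02745685616427
8 pitch -147.39180777834858
side pitch -144.1103645443585
top pitch 4.2790792643331725
front (array([ 658.81, -168.23,  257.84]), [0.4, 0.3, 0.8, 1.1])
front (array([ 658.09, -168.03,  258.22]), [0.2, 0.2, 0.1])
front (array([ 658.27, -168.09,  258.1 ]), [0.2, 0.2])
dialL (array([ 710.58, -142.86,  322.82]), [0.4, 0.5, 0.3])
dialR (array([ 678.04, -218.02,  319.45]), [0.4, 0.4, 0.5, 0.4])
rear strip ends (array([ 727.04, -136.54,  322.42]), [0.6, 1.7, 1.1]) (array([ 693.7 , -234.3 ,  322.28]), [0.6, 1.1, 1.2])
front strip ends (array([ 701.9 , -128.93,  309.52]), [0.5, 0.2, 0.5]) (array([ 668.51, -225.11,  311.04]), [0.4, 0.4, 0.7])
```

```bash
python3 - <<'E'
from lens import *
az=np.radians(-18.7);h=np.array([np.cos(az),np.sin(az),0])
for n,c,a,b in [("9",c9,W9(344,337),W9(341.5,485)),("8",c8,W8(287,347),W8(279,497)),("side",s0,S0(122,357),S0(192,307)),("top",t0,T0(224,470),T0(257,352))]:
    C,nn=nrm(c,a,b);print(n,"pitch",np.degrees(np.arctan(-(nn@h)/nn[2])), "sens",abs(nn[2]))
F=np.array([658.2,-168,258.1])
for w,(a,b) in {"top":(c9,c9)}.items(): pass
J,_=tri([c9,c8],[W9(343,328),W8(288,343)]);print("junction",J,_)
d=J-F;print("axis",d,np.linalg.norm(d),np.degrees(np.arctan2(d[1],d[0])),np.degrees(np.arctan2(d[2],d@h)))
for th in (18,20,22,24,26,28):
    t=np.radians(th);n=-(np.cos(t)*h+np.array([0,0,np.sin(t)]));o=[]
    for c in(c9,c8):
        V=c["view"];C=-V[:3,:3].T@V[:3,3];v=(C-F)/np.linalg.norm(C-F)
        # projected rim
        x=-n;y=np.array([-h[1],h[0],0]);z=np.cross(x,y);a=np.linspace(0,2*np.pi,73)
        P=proj(c,F+28*(np.outer(np.cos(a),y)+np.outer(np.sin(a),z)));e=cv2.fitEllipse(P.astype(np.float32))
        o+=[round(v@n,3),tuple(np.round(e[1],2)),round(e[1][0]/e[1][1],3)]
    print(th,o)
E
```

```text
9 pitch 63.67556117624195 sens 0.01383174203465412
8 pitch 22.726732925150436 sens 0.17056611210819717
side pitch 37.52008519041394 sens 0.5886001300125141
top pitch -22.28003716302548 sens 0.07898435804746506
junction [ 684.5  -176.04  277.54] [0.6, 0.6]
axis [26.3  -8.04 19.44] 33.674454314325416 -16.992875062857056 35.26813378365673
18 [np.float64(0.477), (np.float64(20.3), np.float64(40.69)), 0.499, np.float64(0.363), (np.float64(12.8), np.float64(34.74)), 0.368]
20 [np.float64(0.446), (np.float64(18.98), np.float64(40.69)), 0.467, np.float64(0.331), (np.float64(11.67), np.float64(34.73)), 0.336]
22 [np.float64(0.414), (np.float64(17.64), np.float64(40.69)), 0.434, np.float64(0.298), (np.float64(10.53), np.float64(34.72)), 0.303]
24 [np.float64(0.382), (np.float64(16.28), np.float64(40.69)), 0.4, np.float64(0.266), (np.float64(9.37), np.float64(34.7)), 0.27]
26 [np.float64(0.35), (np.float64(14.9), np.float64(40.69)), 0.366, np.float64(0.232), (np.float64(8.2), np.float64(34.69)), 0.236]
28 [np.float64(0.317), (np.float64(13.5), np.float64(40.69)), 0.332, np.float64(0.199), (np.float64(7.02), np.float64(34.68)), 0.202]
```

```bash
cat >> h.py <<'E'
from scipy.spatial.transform import Slerp
def rows(wp,n=10,hold=1):
    "wp: list of (p,az,tilt); interpolate az/tilt linearly from given first"
    s=read_state();p0=s["ee_pos"];R0=Rq(s["eef_rot"])
    k=np.linspace(0,len(wp)-1,n-hold+1)[1:]
    P=np.array([[*w[0],w[1],w[2]] for w in wp],float)
    for q in list(k)+[k[-1]]*hold:
        v=[np.interp(q,range(len(wp)),P[:,j]) for j in range(5)]
        a,b=R0.T@(np.array(v[:3])-p0)/10,Rn.from_matrix(R0.T@Rlook(v[3],v[4])).as_rotvec()
        print([np.round(a,1).tolist(),np.round(b,2).tolist(),-1])
E
python3 - <<'E'
from h import *
rows([((424,-98,384),-17,43.5),((430,-270,420),40,40)],10,1)
E
```

```text
[[0.8, 1.8, 0.1], [0.06, -0.01, -0.08], -1]
[[1.5, 3.6, 0.2], [0.14, -0.02, -0.16], -1]
[[2.2, 5.4, 0.4], [0.21, -0.02, -0.24], -1]
[[2.9, 7.2, 0.5], [0.29, -0.03, -0.32], -1]
[[3.6, 9.0, 0.6], [0.36, -0.04, -0.4], -1]
[[4.3, 10.8, 0.7], [0.44, -0.04, -0.48], -1]
[[5.1, 12.6, 0.8], [0.51, -0.05, -0.57], -1]
[[5.8, 14.5, 0.9], [0.58, -0.05, -0.65], -1]
[[6.5, 16.3, 1.1], [0.65, -0.06, -0.74], -1]
[[6.5, 16.3, 1.1], [0.65, -0.06, -0.74], -1]
```

>>> arm_command:
  motion:
    - [[0.8,1.8,0.1],[0.06,-0.01,-0.08],-1]
    - [[1.5,3.6,0.2],[0.14,-0.02,-0.16],-1]
    - [[2.2,5.4,0.4],[0.21,-0.02,-0.24],-1]
    - [[2.9,7.2,0.5],[0.29,-0.03,-0.32],-1]
    - [[3.6,9.0,0.6],[0.36,-0.04,-0.4],-1]
    - [[4.3,10.8,0.7],[0.44,-0.04,-0.48],-1]
    - [[5.1,12.6,0.8],[0.51,-0.05,-0.57],-1]
    - [[5.8,14.5,0.9],[0.58,-0.05,-0.65],-1]
    - [[6.5,16.3,1.1],[0.65,-0.06,-0.74],-1]
    - [[6.5,16.3,1.1],[0.65,-0.06,-0.74],-1]

```text
t: 13.6
ee_pos: [414.3, -240.0, 424.4]
eef_rot: [-0.004, 0.94, 0.076, 0.331]
wrist_force: [-0.0, -0.3, -2.0]
opening: 49.3
```

```bash
python3 - <<'E'
from h import *
s=read_state();print(s["ee_pos"],s["opening"],s["joint_positions"].round(2))
R=Rq(s["eef_rot"]);print(R.round(2))
p=s["ee_pos"]
rows([(p,np.degrees(np.arctan2(R[1,0],R[0,0])),np.degrees(np.arcsin(R[2,0]))),((605,-390,405),70,40)],10,2)
E
```

```text
[ 414.32871152 -240.03741936  424.36591398] 49.33594069948466 [-0.83 -0.37  1.28  2.14 -0.04  0.53 -0.84]
[[ 0.77  0.15  0.62]
 [ 0.14 -0.99  0.06]
 [ 0.62  0.04 -0.78]]
[[1.4, 2.2, 1.6], [0.14, 0.01, -0.1], -1]
[[2.8, 4.4, 3.1], [0.22, 0.01, -0.2], -1]
[[4.3, 6.6, 4.7], [0.3, 0.02, -0.3], -1]
[[5.7, 8.8, 6.3], [0.38, 0.02, -0.41], -1]
[[7.1, 10.9, 7.8], [0.46, 0.03, -0.51], -1]
[[8.5, 13.1, 9.4], [0.55, 0.03, -0.61], -1]
[[9.9, 15.3, 10.9], [0.63, 0.04, -0.71], -1]
[[11.4, 17.5, 12.5], [0.71, 0.04, -0.81], -1]
[[11.4, 17.5, 12.5], [0.71, 0.04, -0.81], -1]
[[11.4, 17.5, 12.5], [0.71, 0.04, -0.81], -1]
```

>>> arm_command:
  motion:
    - [[1.4,2.2,1.6],[0.1,0.01,-0.1],-1]
    - [[2.8,4.4,3.1],[0.2,0.01,-0.2],-1]
    - [[4.3,6.6,4.7],[0.29,0.02,-0.3],-1]
    - [[5.7,8.8,6.3],[0.38,0.02,-0.41],-1]
    - [[7.1,10.9,7.8],[0.46,0.03,-0.51],-1]
    - [[8.5,13.1,9.4],[0.55,0.03,-0.61],-1]
    - [[9.9,15.3,10.9],[0.63,0.04,-0.71],-1]
    - [[11.4,17.5,12.5],[0.71,0.04,-0.81],-1]
    - [[11.4,17.5,12.5],[0.71,0.04,-0.81],-1]
    - [[11.4,17.5,12.5],[0.71,0.04,-0.81],-1]

```text
t: 14.6
ee_pos: [347.2, -101.8, 530.8]
eef_rot: [-0.164, 0.78, 0.535, 0.279]
wrist_force: [0.3, 1.2, -1.4]
opening: 49.1
```

```bash
python3 - <<'E'
from h import *
c=grab("wrist","10")
s=read_state();print(s["ee_pos"],s["opening"],s["joint_positions"].round(2),s["dq"].round(2))
R=Rq(s["eef_rot"]);print(R.round(2))
E
```

```text
[ 346.47661494 -100.51158299  531.13716243] 49.40213783539919 [-0.99 -0.37  1.32  1.81 -0.3   1.36  0.02] [ 0.02  0.    0.    0.02  0.04 -0.11 -0.05]
[[ 0.27  0.93  0.26]
 [ 0.74 -0.37  0.56]
 [ 0.61  0.04 -0.79]]
```

View pics/wrist10.png

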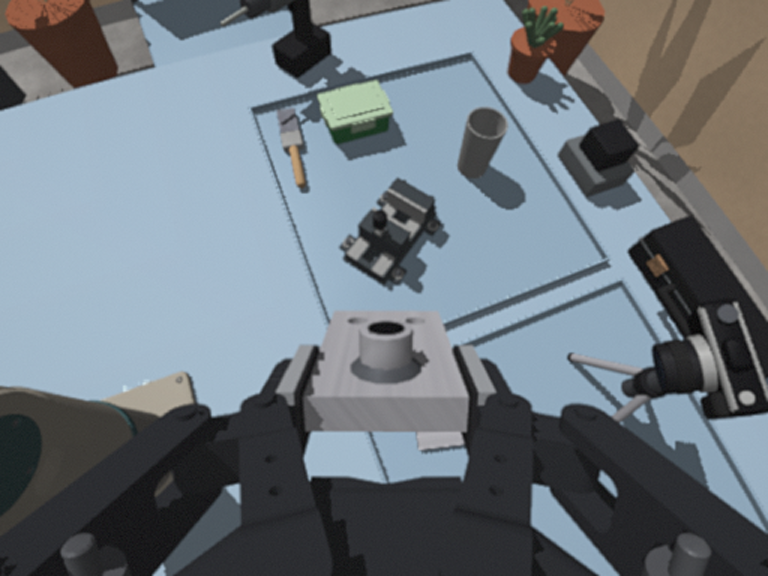

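```bash
python3 - <<'E'
from h import *
s=read_state();R=Rq(s["eef_rot"])
rows([(s["ee_pos"],np.degrees(np.arctan2(R[1,0],R[0,0])),np.degrees(np.arcsin(R[2,0]))),((480,-200,460),60,15)],10,2)
E
```

```text
[[-1.0, 2.0, 0.4], [0.04, -0.05, 0.02], -1]
[[-2.0, 3.9, 0.9], [0.03, -0.1, 0.03], -1]
[[-3.1, 5.9, 1.3], [0.02, -0.15, 0.05], -1]
[[-4.1, 7.9, 1.8], [0.01, -0.2, 0.07], -1]
[[-5.1, 9.9, 2.2], [-0.0, -0.25, 0.09], -1]
[[-6.1, 11.8, 2.6], [-0.01, -0.3, 0.11], -1]
[[-7.1, 13.8, 3.1], [-0.02, -0.35, 0.13], -1]
[[-8.2, 15.8, 3.5], [-0.03, -0.4, 0.15], -1]
[[-8.2, 15.8, 3.5], [-0.03, -0.4, 0.15], -1]
[[-8.2, 15.8, 3.5], [-0.03, -0.4, 0.15], -1]
```

>>> arm_command:
  motion:
    - [[-1.0,2.0,0.4],[0,-0.05,0.02],-1]
    - [[-2.0,3.9,0.9],[0,-0.1,0.03],-1]
    - [[-3.1,5.9,1.3],[0,-0.15,0.05],-1]
    - [[-4.1,7.9,1.8],[0,-0.2,0.07],-1]
    - [[-5.1,9.9,2.2],[0,-0.25,0.09],-1]
    - [[-6.1,11.8,2.6],[0,-0.3,0.11],-1]
    - [[-7.1,13.8,3.1],[0,-0.35,0.13],-1]
    - [[-8.2,15.8,3.5],[0,-0.4,0.15],-1]
    - [[-8.2,15.8,3.5],[0,-0.4,0.15],-1]
    - [[-8.2,15.8,3.5],[0,-0.4,0.15],-1]

```text
t: 15.65
ee_pos: [383.4, -141.7, 491.3]
eef_rot: [-0.054, 0.861, 0.493, 0.116]
wrist_force: [0.4, -0.9, -0.7]
opening: 48.6
```

```bash
python3 - <<'E'
from h import *
s=read_state();print(s["ee_pos"],s["joint_positions"].round(2),s["dq"].round(2))
R=Rq(s["eef_rot"]);print(np.degrees(np.arctan2(R[1,0],R[0,0])),np.degrees(np.arcsin(R[2,0])))
E
```

```text
[ 383.43787372 -141.72236898  491.3416161 ] [-1.28 -0.37  1.32  1.75  0.15  1.35 -0.5 ] [ 0.05 -0.    0.01  0.02 -0.   -0.01  0.02]
59.75414932616272 14.61864997799877
```

```bash
cat > kin.py <<'E'
from h import *
from scipy.optimize import least_squares
D=[([1.226,.629,.038,1.518,-.027,.996,-.02],(178.7,-624.3,238.4),(-.001,.99,.139,0)),
([.51,.34,-.07,1.76,.03,1.04,-.78],(450.8,-255.8,329),(.001,.984,.179,.001)),
([-.24786,.39291,-.28652,1.68613,.11864,1.07854,-1.59344],(501.68,210.85,329),(-.0021,.9628,.2701,.0002)),
([-.32,.76,-.21,1.82,.26,.6,-1.66],(540.39,233.3,82.68),(0,.9555,.2949,.0003)),
([-.32,-.04,.05,2.32,.6,.48,-2.59],(429.05,.59,349.68),(.0339,.9580,-.1255,.2556)),
([-.35,-.22,-.01,2.18,.6,.7,-2.56],(429.9,.62,469.5),(.0435,.9361,-.123,.3266)),
([-.16,-.16,.15,2.47,1.18,.23,-2.94],(423.54,-98.42,383.68),(.0505,.9189,-.1327,.3679)),
([-.83,-.37,1.28,2.14,-.04,.53,-.84],(414.3,-240,424.4),(-.004,.94,.076,.331)),
([-.99,-.37,1.32,1.81,-.3,1.36,.02],(346.5,-100.5,531.1),(-.164,.78,.535,.279)),
([-1.28,-.37,1.32,1.75,.15,1.35,-.5],(383.4,-141.7,491.3),(-.054,.861,.493,.116))]
def fk(q,v,s):
    d1,L1,L2,L3,a1,a2,a3,a4,c1,c7=v
    Rz=lambda a:Rn.from_euler('z',a).as_matrix();Ry=lambda a:Rn.from_euler('y',a).as_matrix()
    R=Rz(-q[0]+c1);p=np.array([0,0,d1])+R@[a1,0,0]
    R=R@Ry(q[1])@Rz(s[0]*q[2]);p=p+R@[a2,0,L1];
    R=R@Ry(q[3]);p=p+R@[a3,0,0];R=R@Rz(s[1]*q[4]);p=p+R@[0,0,L2]
    R=R@Ry(q[5]);p=p+R@[a4,0,0];R=R@Rz(s[2]*q[6]+c7);p=p+R@[0,0,L3]
    return p,R
def res(v,s):
    o=[]
    for q,p,r in D:
        P,R=fk(q,v,s);Rm=Rq(np.array(r)/np.linalg.norm(r))
        o+=list(P-p)+list(200*Rn.from_matrix(R.T@Rm).as_rotvec())
    return np.array(o)
def fit():
    best=None
    for s in np.ndindex(2,2,2):
        s=1-2*np.array(s)
        for c7 in(0,np.pi,1.57,-1.57):
            r=least_squares(res,[330,400,400,200,0,0,0,0,0,c7],args=(s,),loss='soft_l1',f_scale=5)
            if best is None or r.cost<best[0].cost:best=(r,s)
    return best
if __name__=="__main__":
    r,s=fit();print(r.cost,s,r.x.round(3));print(res(r.x,s).reshape(-1,6).round(1));pickle.dump((r.x,s),open("kin.pkl","wb"))
E
python3 kin.py
```

```text
297.135503192646 [-1 -1 -1] [ 3.44569e+02  5.58435e+02  3.88836e+02  3.46521e+02 -2.09400e+00
  4.74600e+00  2.74000e-01  5.44300e+00 -4.80000e-02  1.71178e+02]
[[ -2.3  -1.7  -3.5   0.2  -0.   -1.6]
 [  3.    3.1  -2.3   0.3   0.4  -1.3]
 [  1.6   3.7  -0.3   0.   -0.   -1.7]
 [ -4.3  -4.2  -6.5  -0.1   2.4  -1. ]
 [ -0.8   0.7  -2.3   6.3   0.3  -1. ]
 [  0.7   3.7   0.7   6.3  -0.3   1.2]
 [  1.    4.   -2.    5.7   0.6   2.2]
 [ -3.   -3.1   8.    7.6  -0.7   1.7]
 [ -2.2   5.8   7.4   5.2   1.3   1.8]
 [-11.8   1.5   7.4   2.1   1.3  -0.2]]
```

```bash
cat > sim.py <<'E'
from kin import *
v,s=pickle.load(open("kin.pkl","rb"))
lo=np.array([-3.06,-.37,-1.25,.18,-1.1,.23,-2.94]);hi=np.array([3.06,2.12,1.32,2.47,4.24,1.98,2.94])
def err(q,p,R):
    P,Q=fk(q,v,s);return np.r_[(p-P)/1000,Rn.from_matrix(R@Q.T).as_rotvec()]
def jac(q):
    P,Q=fk(q,v,s);J=[]
    for i in range(7):
        d=np.array(q,float);d[i]+=1e-5;p,R=fk(d,v,s);J.append(np.r_[(p-P)/1e8*1e5,Rn.from_matrix(R@Q.T).as_rotvec()/1e-5])
    return np.array(J).T
def step(q,p,R,it=30,lam=.02,vmax=None):
    q0=np.array(q,float);q=q0.copy()
    for _ in range(it):
        e=err(q,p,R)
        if np.linalg.norm(e)<1e-5:break
        free=np.ones(7,bool)
        for _k in range(4):
            J=jac(q)*free;dq=J.T@np.linalg.solve(J@J.T+lam**2*np.eye(6),e)
            bad=free&(((q+dq)>hi)|((q+dq)<lo))
            if not bad.any():break
            q=np.where(bad,np.clip(q+dq,lo,hi),q);free&=~bad;e=err(q,p,R)
        q=np.clip(q+dq*free,lo,hi)
    return q
def path(q,wps,n=15,verbose=True):
    P0,R0=fk(q,v,s);out=[]
    for p,az,ti in wps:
        R1=Rlook(az,ti);rv=Rn.from_matrix(R0.T@R1).as_rotvec();P1=np.array(p,float)
        for k in range(1,n+1):
            q=step(q,P0+(P1-P0)*k/n,R0@Rn.from_rotvec(rv*k/n).as_matrix())
        if verbose:print(p,az,ti,q.round(2),"err",err(q,P1,R1).round(3))
        P0,R0=P1,R1
    return q
E
python3 - <<'E'
from sim import *
print("validate")
q=path(D[3][0],[((540,233,212),34.3,0),((430,0,350),-15,30),((430,0,470),-15,39),((430,-98,375),-17,44.5),((414,-240,424),10,38)])
F=np.array([658.2,-168,258.1]);az=-18.7
for th in (22,26):
    t=np.radians(th);a=np.radians(az);h=np.array([np.cos(a),np.sin(a),0]);u=np.array([0,0,1]);x=np.cos(t)*h+np.sin(t)*u;z=-np.sin(t)*h+np.cos(t)*u
    tcp=F-150*x+15*z;print(th,tcp)
    for q0 in (D[9][0],D[1][0],D[5][0]):
        path(q0,[(tcp,az,th)])
    path(D[9][0],[((600,-250,350),20,0),((560,-150,350),-10,0),(tcp,az,th)])
    path(D[9][0],[((550,50,400),0,0),(tcp,az,th)])
E
```

```text
validate
(540, 233, 212) 34.3 0 [-0.31  0.63 -0.25  1.82  0.22  0.72 -1.64] err [ 0.018 -0.002  0.06  -0.     0.     0.   ]
(430, 0, 350) -15 30 [-0.07  0.1   0.06  1.93  0.19  0.61 -1.97] err [-0.141  0.057 -0.073 -0.    -0.    -0.   ]
(430, 0, 470) -15 39 [-0.06 -0.19  0.04  2.12  0.3   0.56 -2.05] err [-0.038  0.066 -0.014 -0.    -0.    -0.   ]
(430, -98, 375) -17 44.5 [-0.   -0.28  0.04  2.25  0.37  0.44 -2.09] err [-0.004 -0.003 -0.107 -0.    -0.    -0.   ]
(414, -240, 424) 10 38 [-0.33 -0.23  0.02  2.47  0.26  0.24 -1.94] err [ 0.033 -0.322  0.053  0.     0.     0.   ]
22 [ 521.14182031 -121.60836563  215.81676881]
[ 521.14182031 -121.60836563  215.81676881] -18.7 22 [-0.81 -0.01  1.3   1.91 -0.09  0.86 -1.35] err [ 0.089  0.113 -0.235 -0.    -0.     0.   ]
[ 521.14182031 -121.60836563  215.81676881] -18.7 22 [ 0.51  0.26  0.04  1.87 -0.18  0.65 -1.22] err [ 0.006  0.182 -0.137 -0.    -0.    -0.   ]
[ 521.14182031 -121.60836563  215.81676881] -18.7 22 [-0.33  0.07  0.07  2.29  0.41  0.49 -2.49] err [ 0.096 -0.145 -0.089  0.     0.     0.   ]
(600, -250, 350) 20 0 [-1.04 -0.1   
[... 1005 characters left out ...]
.28  0.49  0.47 -2.51] err [ 0.083 -0.127 -0.119  0.    -0.     0.   ]
(600, -250, 350) 20 0 [-1.04 -0.1   1.32  1.83  0.1   1.34 -0.95] err [ 0.272 -0.088 -0.113  0.     0.     0.   ]
(560, -150, 350) -10 0 [-0.86  0.21  1.31  1.85 -0.21  1.25 -1.23] err [ 0.169 -0.04  -0.07   0.     0.    -0.   ]
[ 524.26951143 -122.66703067  205.82623868] -18.7 26 [-0.82  0.32  1.24  1.87 -0.48  0.75 -1.27] err [-0.045  0.    -0.208  0.    -0.     0.   ]
(550, 50, 400) 0 0 [-1.04  0.16  1.3   1.8  -0.16  1.3  -1.26] err [ 0.151  0.105 -0.044 -0.    -0.    -0.   ]
[ 524.26951143 -122.66703067  205.82623868] -18.7 26 [-0.96  0.31  1.3   1.86 -0.42  0.77 -1.39] err [-0.044 -0.036 -0.223  0.    -0.     0.   ]
```

```bash
sed -i 's#(p-P)/1e8\*1e5#(p-P)/1e-2#' sim.py; cat > t.py <<'E'
from sim import *
print("validate")
q=path(D[3][0],[((540,233,212),34.3,0),((430,0,350),-15,30),((430,0,470),-15,39),((430,-98,375),-17,44.5),((414,-240,424),10,38)])
F=np.array([658.2,-168,258.1]);az=-18.7
for th in (22,27):
    t=np.radians(th);a=np.radians(az);h=np.array([np.cos(a),np.sin(a),0]);u=np.array([0,0,1]);x=np.cos(t)*h+np.sin(t)*u;z=-np.sin(t)*h+np.cos(t)*u
    tcp=F-150*x+15*z;print(th,tcp)
    for q0 in (D[9][0],D[1][0],D[5][0]):
        path(q0,[(tcp,az,th)])
    print(" via1");path(D[9][0],[((600,-250,350),20,0),((560,-150,350),-10,0),(tcp,az,th)])
    print(" via2");path(D[9][0],[((550,50,400),0,0),(tcp,az,th)])
    print(" via3");path(D[9][0],[((480,-250,350),60,0),((430,-400,330),60,0),((430,-200,330),20,0),(tcp,az,th)])
E
python3 t.py
```

```text
validate
(540, 233, 212) 34.3 0 [-0.28  0.58 -0.28  1.72  0.2   0.87 -1.6 ] err [ 0.  0.  0. -0.  0.  0.]
(430, 0, 350) -15 30 [-0.29 -0.05  0.06  2.32  0.53  0.44 -2.49] err [-0.  0. -0. -0. -0. -0.]
(430, 0, 470) -15 39 [-0.31 -0.24 -0.    2.2   0.55  0.65 -2.48] err [ 0. -0.  0.  0.  0.  0.]
(430, -98, 375) -17 44.5 [-0.28 -0.18  0.28  2.47  1.19  0.23 -2.94] err [ 0.006  0.    -0.013 -0.001 -0.006 -0.001]
(414, -240, 424) 10 38 [-0.85 -0.37  1.32  2.11 -0.14  0.63 -0.75] err [ 0.009 -0.013 -0.01   0.004  0.     0.003]
22 [ 521.14182031 -121.60836563  215.81676881]
[ 521.14182031 -121.60836563  215.81676881] -18.7 22 [-0.32  0.42  0.64  2.21 -0.89  0.3  -0.84] err [ 0.  0.  0. -0.  0. -0.]
[ 521.14182031 -121.60836563  215.81676881] -18.7 22 [-0.16  0.39  0.42  2.21 -0.58  0.23 -1.15] err [-0.  0. -0. -0. -0.  0.]
[ 521.14182031 -121.60836563  215.81676881] -18.7 22 [ 0.29  0.37 -0.19  2.21  0.58  0.23 -2.31] err [-0.  0. -0. -0. -0.  0.]
 via1
(600, -250, 350) 20 0 [-1.43 -0.37  1.32  1.88  0.41  1.3  -1.43] err [ 0.234 -0.098 -0.094  0.033  0.079 -0.   ]
(560, -150, 350) -10 0 [
[... 1817 characters left out ...]
7  1.32  1.93  0.31  1.33 -1.99] err [ 0.202  0.092 -0.026 -0.049 -0.019  0.002]
[ 525.1540524  -122.96643127  203.3665229 ] -18.7 27 [ 0.43  0.38 -0.38  2.25  1.22  0.23 -2.94] err [-0.007  0.003 -0.018 -0.003 -0.011 -0.001]
 via3
(480, -250, 350) 60 0 [-1.34 -0.37  1.32  1.94  0.4   1.27 -0.65] err [ 0.146 -0.076 -0.071  0.026  0.05  -0.   ]
(430, -400, 330) 60 0 [-1.07 -0.37  1.32  1.94  0.41  1.25 -0.39] err [ 0.151 -0.14  -0.09   0.047  0.051  0.   ]
(430, -200, 330) 20 0 [-0.42  0.47  1.19  1.86 -0.49  1.14 -0.28] err [ 0.  0.  0. -0.  0. -0.]
[ 525.1540524  -122.96643127  203.3665229 ] -18.7 27 [-0.33  0.4   0.64  2.24 -1.1   0.23 -0.64] err [-0.008  0.    -0.023 -0.003 -0.013  0.001]
```

```bash
cat > t2.py <<'E'
from sim import *
F=np.array([658.2,-168,258.1]);az=-18.7
rng=np.random.default_rng(0)
for th in (22,24,26,28):
    t=np.radians(th);a=np.radians(az);h=np.array([np.cos(a),np.sin(a),0]);u=np.array([0,0,1]);x=np.cos(t)*h+np.sin(t)*u;z=-np.sin(t)*h+np.cos(t)*u
    tcp=F-150*x+15*z;R=Rlook(az,th)
    for nm,RR in (("now",R),("half",R@np.diag([-1,-1,1.]))):
        sols=[]
        for _ in range(60):
            r=least_squares(lambda q:err(q,tcp,RR),rng.uniform(lo,hi),bounds=(lo,hi))
            if np.linalg.norm(r.fun)<1e-4: sols.append((np.min(np.minimum(r.x-lo,hi-r.x)),r.x))
        sols.sort(key=lambda k:-k[0]);print(th,nm,len(sols))
        for m,q in sols[:4]:print("   ",round(m,2),q.round(2))
E
python3 t2.py
```

```text
22 now 23
    0.09 [ 0.52  0.4  -0.5   2.21  0.94  0.32 -2.67]
    0.08 [ 0.71  0.45 -0.78  2.21  1.14  0.44 -2.86]
    0.07 [-0.32  0.42  0.64  2.21 -0.88  0.3  -0.85]
    0.05 [ 0.74  0.47 -0.82  2.21  1.17  0.46 -2.89]
22 half 31
    0.26 [ 0.78  0.49 -0.88  2.21  1.2   0.5   0.22]
    0.26 [ 0.82  0.51 -0.95  2.21  1.23  0.54  0.19]
    0.24 [ 0.75  0.47 -0.84  2.21  1.18  0.47  0.25]
    0.18 [ 0.68  0.44 -0.72  2.21  1.11  0.41  0.31]
24 now 28
    0.02 [ 0.53  0.41 -0.52  2.25  1.19  0.3  -2.92]
    0.01 [ 0.54  0.41 -0.53  2.25  1.2   0.3  -2.93]
    0.01 [-0.3   0.42  0.61  2.25 -1.08  0.24 -0.65]
    0.01 [-0.29  0.42  0.6   2.25 -1.08  0.24 -0.65]
24 half 25
    0.22 [ 0.79  0.51 -0.91  2.25  1.36  0.5   0.06]
    0.2 [ 0.72  0.47 -0.79  2.25  1.32  0.43  0.1 ]
    0.17 [ 0.68  0.45 -0.73  2.25  1.3   0.4   0.12]
    0.16 [ 0.67  0.45 -0.72  2.25  1.3   0.39  0.12]
26 now 0
26 half 33
    0.19 [ 0.75  0.5  -0.86  2.28  1.52  0.47 -0.1 ]
    0.19 [ 0.79  0.52 -0.91  2.28  1.52  0.51 -0.1 ]
    0.19 [ 0.8   0.53 -0.94  2.28  1.53  0.53 -0.1 ]
    0.19 [ 0.82  0.55 -0.98  2.28  1.53  0.56 -0.1 ]
28 now 12
    0.08 [ 0.66  0.48 -0.73  2.32  1.7   0.41  2.86]
    0.05 [ 0.8   0.55 -0.94  2.32  1.68  0.55  2.89]
    0.03 [ 0.45  0.42 -0.43  2.32  1.77  0.26  2.78]
    0.02 [ 0.43  0.42 -0.4   2.32  1.78  0.25  2.76]
28 half 23
    0.15 [ 0.85  0.59 -1.04  2.32  1.67  0.62 -0.23]
    0.15 [ 0.82  0.57 -0.99  2.32  1.67  0.58 -0.24]
    0.15 [ 0.64  0.47 -0.69  2.32  1.71  0.39 -0.29]
    0.14 [ 0.61  0.46 -0.64  2.32  1.72  0.37 -0.3 ]
```

```bash
python3 - <<'E'
from h import *
def zz(n,x,y,w,h,s,o):
    f=load(n)["frame"][y:y+h,x:x+w,::-1].astype(float)
    f=255*np.clip(f/255*2.2,0,1)**.6
    cv2.imwrite(o,cv2.resize(f.astype(np.uint8),None,fx=s,fy=s,interpolation=cv2.INTER_CUBIC))
zz("wrist9",230,55,60,58,10,"pics/a9.png")
zz("wrist8",298,75,50,48,12,"pics/a8.png")
E
```

```text
(no output)
```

View pics/a9.png

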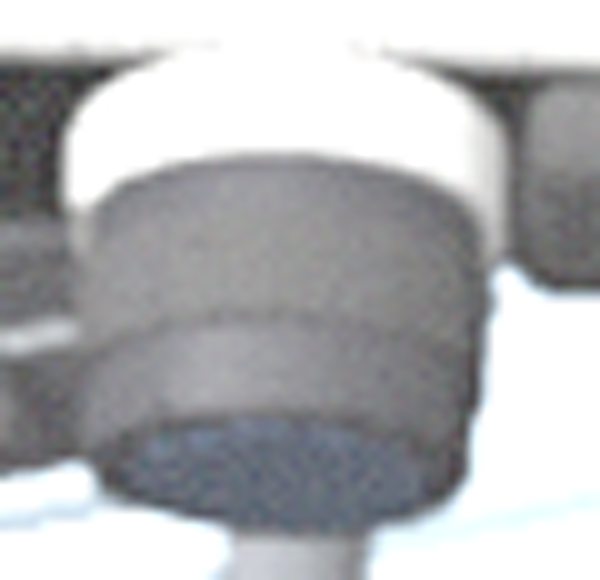

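View pics/a8.png

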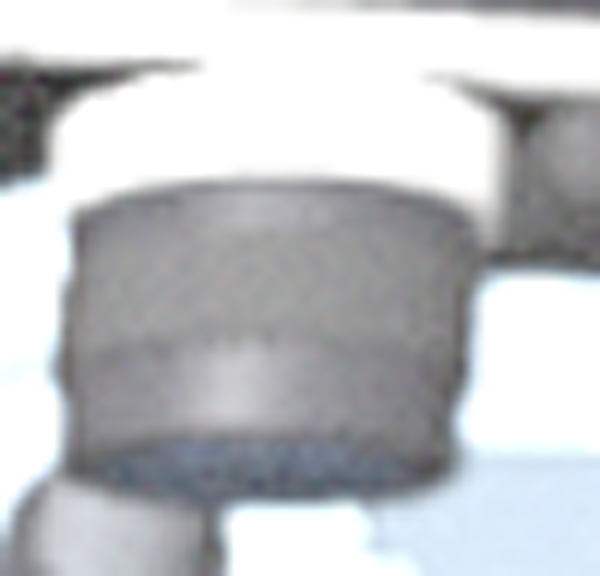

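```bash
python3 - <<'E'
from h import *
def zz(n,x,y,w,h,s,o):
    f=load(n)["frame"][y:y+h,x:x+w,::-1].astype(float)
    f=255*np.clip(f/255*2.2,0,1)**.6
    cv2.imwrite(o,cv2.resize(f.astype(np.uint8),None,fx=s,fy=s,interpolation=cv2.INTER_CUBIC))
zz("top0",290,130,48,44,13,"pics/at.png")
zz("side0",284,155,40,45,13,"pics/as.png")
E
```

```text
(no output)
```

View pics/at.png

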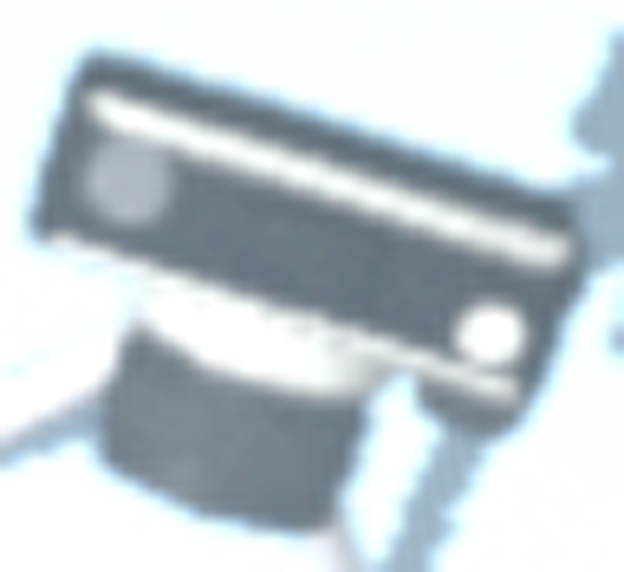

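View pics/as.png

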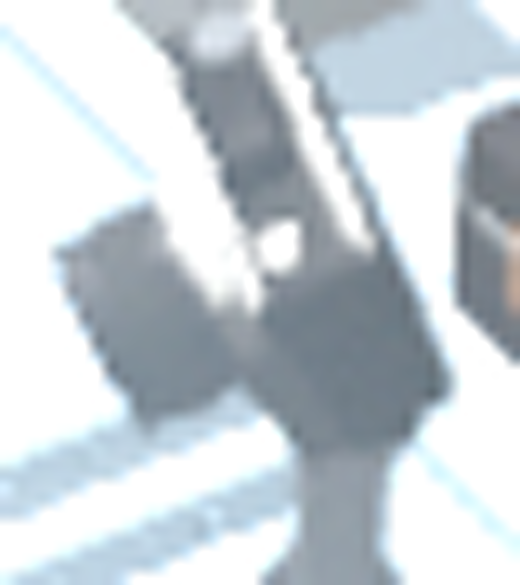

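```bash
cat > t3.py <<'E'
from lens import *
A9=lambda u,v:(230+u/10-.45,55+v/10-.45)
A8=lambda u,v:(298+u/12-.46,75+v/12-.46)
AT=lambda u,v:(290+u/13-.46,130+v/13-.46)
AS=lambda u,v:(284+u/13-.46,155+v/13-.46)
az=np.radians(-18.7);h=np.array([np.cos(az),np.sin(az),0])
for n,c,a,b in [("side",s0,AS(102,340),AS(196,295))]:
    C,nn=nrm(c,a,b);print(n,"pitch",np.degrees(np.arctan(-(nn@h)/nn[2])))
from scipy.optimize import least_squares
a=np.linspace(0,2*np.pi,181)
def circ(F,az,th,s,r,c):
    h=np.array([np.cos(az),np.sin(az),0]);x=np.cos(th)*h+np.array([0,0,np.sin(th)]);y=np.array([-h[1],h[0],0]);z=np.cross(x,y)
    return proj(c,F+s*x+r*(np.outer(np.cos(a),y)+np.outer(np.sin(a),z)))
# observations: (cam, circle idx, direction in image, pixel) : support in the direction
def L(cam,i,d,p): d=np.array(d,float);d/=np.linalg.norm(d);return(cam,i,d,d@np.array(p))
ob=[L(c9,0,(0,-1),A9(280,407)),L(c9,0,(0,1),A9(300,533)),L(c9,0,(-1,0),A9(85,455)),L(c9,0,(1,0),A9(468,460)),
    L(c9,1,(0,-1),A9(275,157)),L(c9,1,(1,0),A9(486,240)),L(c9,1,(-1,0),A9(85,225)),
    L(c8,0,(0,-1),A8(265,430)),L(c8,0,(0,1),A8(275,503)),L(c8,0,(-1,0),A8(68,460)),L(c8,0,(1,0),A8(455,465)),
    L(c8,1,(0,-1),A8(265,182)),L(c8,1,(1,0),A8(478,235)),L(c8,1,(-1,0),A8(72,225)),
    # side: silhouettes normals and front edge
    L(s0,0,(-50,-95),AS(57,255)),L(s0,0,(-50,-95),AS(152,205)),L(s0,0,(42,92),AS(148,425)),L(s0,0,(42,92),AS(240,385)),L(s0,0,(-170,91),AS(102,340)),
    L(t0,0,(-.3,1),AT(205,518)),L(t0,0,(-1,-.3),AT(103,430)),L(t0,0,(1,.3),AT(338,490)),
    L(t0,1,(-.33,1),AT(240,372))]
wt=np.array([1]*14+[.7]*5+[.7]*4)
def f(v):
    F=v[:3];th,s,r0,r1=v[3:7]
    o=[]
    for c,i,d,m in ob:
        P=circ(F,v[7],th,[0,s][i],[r0,r1][i],c);o.append((P@d).max()-m)
    return np.r_[np.array(o)*wt/.3,(r0-28)/.7,(r1-28)/.7,(v[7]-az)/.008]
r=least_squares(f,[658,-168,258,.42,30,28,28,az])
J=np.linalg.inv(r.jac.T@r.jac);print(r.x[:3],np.degrees(r.x[3]),r.x[4:7],np.degrees(r.x[7]),"sd th",np.degrees(J[3,3]**.5)*np.sqrt(2*r.cost/20),r.cost);print((r.fun*.3).round(2))
for th in (20,22,24,26,28,30):
    rr=least_squares(lambda w:f(np.r_[w[:3],np.radians(th),w[3:]]),np.delete(r.x,3));print(th,rr.cost,rr.x[:3])
E
python3 t3.py
```

```text
side pitch 24.089270368248826
[ 659.02 -167.79  256.62] 28.341211815955447 [31.81 26.47 27.61] -18.533509195101153 sd th 0.513805526702655 10.595175612199572
[ 0.12 -0.24 -0.24  0.21 -0.2  -0.07 -0.21  0.08  0.24  0.51 -0.11  0.39
  0.14  0.26  0.02  0.02  0.15  0.05  0.64  0.06 -0.04 -0.03  0.4  -0.66
 -0.17  0.11]
20 140.10561944477095 [ 657.32 -167.41  257.81]
22 87.26080826950052 [ 657.67 -167.49  257.55]
24 47.30567544973931 [ 658.06 -167.58  257.27]
26 21.482924830399263 [ 658.49 -167.68  256.98]
28 10.827433061718763 [ 658.94 -167.78  256.67]
30 16.216121147048145 [ 659.42 -167.87  256.36]
```

```bash
cat > t4.py <<'E'
from sim import *
F=np.array([658.8,-167.8,256.8]);az=-18.6;th=28
def goal(th,dist=150,off=15):
    t=np.radians(th);a=np.radians(az);h=np.array([np.cos(a),np.sin(a),0]);u=np.array([0,0,1]);x=np.cos(t)*h+np.sin(t)*u;z=-np.sin(t)*h+np.cos(t)*u
    return F-dist*x+off*z
if __name__=="__main__":
    J=D[9][0]
    g=goal(28);pre=goal(28,190)
    for mid in [(470,-150,330),(520,-120,300),(450,-250,330)]:
        print("---",mid)
        path(J,[(mid,60,0),(mid,110,0),(mid,170,0),(mid,230,0),(mid,290,0),(mid,341.4,0),(mid,341.4,14),(pre,341.4,28),(g,341.4,28)])
E
python3 t4.py
```

```text
--- (470, -150, 330)
(470, -150, 330) 60 0 [-1.49 -0.37  1.32  2.01  0.4   1.21 -0.84] err [ 0.125 -0.04  -0.066  0.014  0.043 -0.   ]
(470, -150, 330) 110 0 [-1.49 -0.37  1.32  2.01  0.4   1.21  0.03] err [ 0.125 -0.04  -0.066  0.014  0.043 -0.   ]
(470, -150, 330) 170 0 [-1.49 -0.37  1.32  2.01  0.4   1.21  1.08] err [ 0.125 -0.04  -0.066  0.014  0.043 -0.   ]
(470, -150, 330) 230 0 [-1.49 -0.37  1.32  2.01  0.4   1.21  2.13] err [ 0.125 -0.04  -0.066  0.014  0.043  0.   ]
(470, -150, 330) 290 0 [-1.67 -0.37  1.32  2.06  0.45  1.18  2.94] err [ 0.12  -0.093 -0.048  0.04   0.047  0.026]
(470, -150, 330) 341.4 0 [-2.2  -0.37  1.32  2.47  0.7   0.87  2.94] err [ 0.205 -0.216  0.068  0.081  0.138  0.071]
(470, -150, 330) 341.4 14 [-2.03 -0.37  1.32  2.47  0.97  0.84  2.94] err [ 0.128 -0.159  0.051  0.048  0.099  0.056]
[ 493.12807637 -112.04523779  180.84461696] 341.4 28 [-1.86 -0.37  1.32  2.47  1.23  0.77  2.94] err [ 0.09  -0.07  -0.123  0.007  0.035  0.025]
[ 526.60126982 -123.31021196  199.62347948] 341.4 28 [-1.84 -0.37  1.32  2.47  1.25  0.76  2.94] err [ 0.119 -0.076 -0.107  0
[... 1451 characters left out ...]
 1.22  2.33] err [ 0.13  -0.072 -0.072  0.024  0.044 -0.   ]
(450, -250, 330) 290 0 [-1.61 -0.37  1.32  2.12  0.49  1.13  2.94] err [ 0.113 -0.165 -0.03   0.073  0.052  0.046]
(450, -250, 330) 341.4 0 [-2.18 -0.37  1.32  2.47  0.72  0.9   2.94] err [ 0.181 -0.299  0.067  0.111  0.145  0.089]
(450, -250, 330) 341.4 14 [-1.99 -0.37  1.32  2.47  1.    0.86  2.94] err [ 0.103 -0.239  0.049  0.073  0.111  0.082]
[ 493.12807637 -112.04523779  180.84461696] 341.4 28 [-1.86 -0.37  1.32  2.47  1.23  0.77  2.94] err [ 0.09  -0.07  -0.123  0.007  0.035  0.025]
[ 526.60126982 -123.31021196  199.62347948] 341.4 28 [-1.84 -0.37  1.32  2.47  1.25  0.76  2.94] err [ 0.119 -0.076 -0.107  0.009  0.049  0.025]
```

```bash
cat > t5.py <<'E'
from t4 import *
J=D[9][0]
for first in [[((470,100,350),34.3,0)],[((500,150,330),34.3,0)],[((420,-130,400),0,10),((500,150,330),34.3,0)],[((521,-122,216),-18.7,22),((500,100,300),34,0)],[((470,-130,300),-18,15),((500,100,280),34,0)]]:
    print("---");q=path(J,first+[((540,233,212),34.3,0),((540,233,83),34.3,0)])
q=path(q,[((540,233,150),34.3,0)],verbose=0)
print("rot");q=path(q,[((540,233,150),124.3,0),((540,233,150),214.3,0),((540,233,83),214.3,0),((540,233,212),214.3,0)])
qa=q
for mids in [[],[((500,50,300),190,0)],[((500,50,300),190,-15)],[((520,0,260),185,-14)]]:
    print("- to goal");path(qa,mids+[(goal(28,190),161.4,-28),(goal(28),161.4,-28)])
E
python3 t5.py
```

```text
---
(470, 100, 350) 34.3 0 [-1.9  -0.37  1.32  2.    0.4   1.25 -1.69] err [ 0.113  0.068 -0.051  0.007  0.028  0.001]
(540, 233, 212) 34.3 0 [-1.59 -0.37  1.32  2.36  0.6   0.81 -1.61] err [ 0.218  0.292 -0.079  0.028  0.166 -0.016]
(540, 233, 83) 34.3 0 [-3.06 -0.37  1.32  2.47  4.24  0.23 -0.59] err [ 0.653 -0.237 -0.345 -0.824 -0.612 -0.   ]
---
(500, 150, 330) 34.3 0 [-1.7  -0.37  1.14  2.23  0.52  0.99 -1.77] err [ 0.163  0.13  -0.019  0.016  0.171 -0.033]
(540, 233, 212) 34.3 0 [-1.59 -0.37  1.32  2.36  0.6   0.81 -1.61] err [ 0.218  0.292 -0.079  0.028  0.166 -0.016]
(540, 233, 83) 34.3 0 [-3.06 -0.37  1.32  2.47  4.24  0.23 -0.59] err [ 0.653 -0.237 -0.345 -0.824 -0.612 -0.   ]
---
(420, -130, 400) 0 10 [-1.46 -0.37  1.32  1.98  0.42  1.1  -1.85] err [ 0.026 -0.009 -0.013  0.003  0.008  0.001]
(500, 150, 330) 34.3 0 [-1.7  -0.37  1.14  2.23  0.52  0.99 -1.77] err [ 0.163  0.13  -0.019  0.016  0.171 -0.033]
(540, 233, 212) 34.3 0 [-1.59 -0.37  1.32  2.36  0.6   0.81 -1.61] err [ 0.218  0.292 -0.079  0.028  0.166 -0.016]
(540, 233, 83) 34.3 0 [-3.06 -0.37  1.32  2.47  4.24  0.
[... 2228 characters left out ...]
2807637 -112.04523779  180.84461696] 161.4 -28 [-3.06 -0.37 -1.25  2.47  4.24  1.98  2.94] err [ 0.204  0.273 -0.522 -0.269  1.494  0.484]
[ 526.60126982 -123.31021196  199.62347948] 161.4 -28 [-3.06 -0.37 -1.25  2.47  4.24  1.98  2.94] err [ 0.238  0.262 -0.504 -0.269  1.494  0.484]
- to goal
(520, 0, 260) 185 -14 [-3.06 -0.37  1.32  2.47  4.24  0.23  2.94] err [ 0.633 -0.47  -0.168 -0.92  -0.395 -0.946]
[ 493.12807637 -112.04523779  180.84461696] 161.4 -28 [-3.06 -0.37 -1.25  2.47  4.24  1.98  2.94] err [ 0.204  0.273 -0.522 -0.269  1.494  0.484]
[ 526.60126982 -123.31021196  199.62347948] 161.4 -28 [-3.06 -0.37 -1.25  2.47  4.24  1.98  2.94] err [ 0.238  0.262 -0.504 -0.269  1.494  0.484]
```

```bash
cat > sim2.py <<'E'
from t4 import *
def stepc(q,p,R,it=20,lam=.02):
    q=np.array(q,float)
    for _ in range(it):
        e=err(q,p,R)
        if np.linalg.norm(e)<1e-5:break
        J=jac(q);dq=J.T@np.linalg.solve(J@J.T+lam**2*np.eye(6),e)
        q=np.clip(q+dq,lo,hi)
    return q
def runrows(q,rws,st,sub=1):
    # rows relative to FK(q)
    p0,R0=fk(q,v,s);P,Rc=p0,R0
    for sh,rv in rws:
        Pt=p0+R0@(np.array(sh)*10);Rt=R0@Rn.from_rotvec(rv).as_matrix()
        d=Pt-P;n=np.linalg.norm(d);d=d*min(1,50/max(n,1e-9));w=Rn.from_matrix(P is not None and Rt@Rc.T).as_rotvec();m=np.linalg.norm(w);w=w*min(1,np.radians(8.59)/max(m,1e-9))
        qn=st(q,P+d,Rn.from_rotvec(w).as_matrix()@Rc)
        dq=qn-np.array(q);lim=.7*np.array([2.57,2.57,3.14,3.14,3.14,3.14,3.14])*.1
        k=min(1,(lim/np.maximum(abs(dq),1e-9)).min());q=np.array(q)+dq*k
        P,Rc=fk(q,v,s)
    return q
if __name__=="__main__":
    rG=[([0.8,1.8,0.1],[0.06,-0.01,-0.08]),([1.5,3.6,.2],[.14,-.02,-.16]),([2.2,5.4,.4],[.21,-.02,-.24]),([2.9,7.2,.5],[.29,-.03,-.32]),([3.6,9,.6],[.36,-.04,-.4]),([4.3,10.8,.7],[.44,-.04,-.48]),([5.1,12.6,.8],[.51,-.05,-.57]),([5.8,14.5,.9],[.58,-.05,-.65]),([6.5,16.3,1.1],[.65,-.06,-.74]),([6.5,16.3,1.1],[.65,-.06,-.74])]
    rH=[([1.4,2.2,1.6],[.1,.01,-.1]),([2.8,4.4,3.1],[.2,.01,-.2]),([4.3,6.6,4.7],[.29,.02,-.3]),([5.7,8.8,6.3],[.38,.02,-.41]),([7.1,10.9,7.8],[.46,.03,-.51]),([8.5,13.1,9.4],[.55,.03,-.61]),([9.9,15.3,10.9],[.63,.04,-.71])]+[([11.4,17.5,12.5],[.71,.04,-.81])]*3
    rI=[([-1,2,.4],[0,-.05,.02]),([-2,3.9,.9],[0,-.1,.03]),([-3.1,5.9,1.3],[0,-.15,.05]),([-4.1,7.9,1.8],[0,-.2,.07]),([-5.1,9.9,2.2],[0,-.25,.09]),([-6.1,11.8,2.6],[0,-.3,.11]),([-7.1,13.8,3.1],[0,-.35,.13])]+[([-8.2,15.8,3.5],[0,-.4,.15])]*3
    for nm,st in(("active",step),("clip",stepc),("clip1",lambda *a:stepc(*a,it=3)),("clip60",lambda *a:stepc(*a,it=60,lam=.05))):
        print(nm,runrows(D[6][0],rG,st).round(2),runrows(D[7][0],rH,st).round(2),runrows(D[8][0],rI,st).round(2))
    for i in(7,8,9):print(D[i][0])
E
python3 sim2.py
```

```text
active [-0.86 -0.36  1.27  2.16  0.01  0.52 -0.94] [-0.99 -0.37  1.32  1.8  -0.3   1.41  0.01] [-1.3  -0.37  1.32  1.74  0.14  1.37 -0.52]
clip [-1.1  -0.37  1.31  2.07  0.08  0.63 -0.74] [-1.65 -0.37  1.32  1.84 -0.17  1.02 -0.47] [-1.75 -0.37  1.32  1.62  0.26  1.41 -0.84]
clip1 [-1.23 -0.37  1.32  1.97  0.35  0.81 -0.79] [-1.68 -0.37  1.32  1.84 -0.15  1.01 -0.5 ] [-1.72 -0.37  1.32  1.62  0.24  1.41 -0.81]
clip60 [-1.04 -0.37  1.3   2.1   0.03  0.58 -0.78] [-1.63 -0.37  1.32  1.84 -0.18  1.03 -0.45] [-1.74 -0.37  1.32  1.62  0.26  1.41 -0.83]
[-0.83, -0.37, 1.28, 2.14, -0.04, 0.53, -0.84]
[-0.99, -0.37, 1.32, 1.81, -0.3, 1.36, 0.02]
[-1.28, -0.37, 1.32, 1.75, 0.15, 1.35, -0.5]
```

```bash
cat > t6.py <<'E'
from sim2 import *
def mkrows(q,poses):
    p0,R0=fk(q,v,s);return [(np.round(R0.T@(p-p0)/10,1),np.round(Rn.from_matrix(R0.T@R).as_rotvec(),2)) for p,R in poses]
def homot(q,qT,n=10):
    q=np.array(q);return mkrows(q,[fk(q+(qT-q)*min(1,k/(n-1)),v,s) for k in range(1,n+1)])
def solve(p,R,q0,k=40,seed=0):
    rng=np.random.default_rng(seed);best=None
    for i in range(k):
        r=least_squares(lambda q:err(q,p,R),np.clip(np.array(q0)+rng.normal(0,.3,7),lo+.01,hi-.01),bounds=(lo,hi))
        if np.linalg.norm(r.fun)<1e-3:
            m=np.abs(r.x[[2]]).sum()
            if best is None or m<best[0]:best=(m,r.x)
    return best and best[1]
if __name__=="__main__":
    J=np.array(D[9][0])
    nat=np.array([-.3,.5,-.1,1.75,.1,.9,-1.6])
    for nm,p,az,ti in [("a",(450,-150,350),34,0),("b",(480,-50,350),34,0),("c",(520,100,300),34,0),("d",(540,200,230),34.3,0),("e",(450,-300,330),60,0)]:
        qT=solve(np.array(p,float),Rlook(az,ti),nat)
        if qT is None:print(nm,"no");continue
        q=J
        print(nm,"target",qT.round(2))
        for call in range(3):
            q=runrows(q,homot(q,qT),step);e=err(q,np.array(p),Rlook(az,ti));print("   ",q.round(2),e.round(2))
E
python3 t6.py
```

```text
a target [ 0.27  0.25  0.01  1.83 -0.    1.07 -0.69]
    [-0.52  0.42  1.13  1.83 -0.42  1.16 -0.21] [-0. -0. -0. -0. -0. -0.]
    [-0.52  0.42  1.13  1.83 -0.42  1.16 -0.21] [ 0.  0. -0. -0. -0. -0.]
    [-0.52  0.42  1.13  1.83 -0.42  1.16 -0.21] [ 0.  0. -0. -0. -0. -0.]
b target [ 0.06  0.26 -0.    1.81  0.    1.07 -0.91]
    [-0.68  0.41  1.05  1.81 -0.39  1.15 -0.47] [ 0. -0. -0. -0. -0. -0.]
    [-0.68  0.41  1.05  1.81 -0.39  1.15 -0.47] [ 0. -0. -0. -0. -0. -0.]
    [-0.68  0.41  1.05  1.81 -0.39  1.15 -0.47] [ 0. -0. -0. -0. -0. -0.]
c target [-0.23  0.38 -0.01  1.77  0.    0.99 -1.21]
    [-0.82  0.5   0.88  1.77 -0.44  1.08 -0.75] [ 0. -0. -0. -0. -0. -0.]
    [-0.82  0.5   0.88  1.77 -0.44  1.08 -0.75] [ 0. -0. -0. -0. -0. -0.]
    [-0.82  0.5   0.88  1.77 -0.44  1.08 -0.75] [ 0. -0. -0. -0. -0. -0.]
d target [-0.4   0.53 -0.01  1.74  0.    0.88 -1.37]
    [-0.89  0.6   0.81  1.73 -0.5   1.03 -0.86] [ 0.    0.02 -0.03 -0.   -0.    0.  ]
    [-0.89  0.64  0.79  1.74 -0.53  0.99 -0.86] [-0. -0.  0. -0. -0.  0.]
    [-0.89  0.64  0.79  1.74 -0.53  0.99 -0.86] [-0. -0.  0. -0. -0.  0.]
e target [ 0.54  0.37  0.    1.7  -0.    1.07  0.03]
    [-0.18  0.49  1.06  1.69 -0.45  1.22  0.47] [ 0.   -0.02 -0.03  0.    0.   -0.  ]
    [-0.11  0.54  1.03  1.7  -0.49  1.18  0.53] [ 0.  0. -0.  0.  0. -0.]
    [-0.11  0.54  1.03  1.7  -0.49  1.18  0.53] [ 0.  0. -0.  0.  0. -0.]
```

```bash
cat > t7.py <<'E'
from t6 import *
rng=np.random.default_rng(1)
def sols(th,RR,n=80):
    out=[]
    p=goal(th)
    for _ in range(n):
        r=least_squares(lambda q:err(q,p,RR),np.clip(np.array([.6,.5,-.7,2.3,1.7,.4,2.8])+rng.normal(0,.25,7),lo+.01,hi-.01),bounds=(lo,hi))
        if np.linalg.norm(r.fun)<1e-4: out.append((np.min(np.minimum(r.x-lo,hi-r.x)),r.x))
    out.sort(key=lambda k:-k[0]);return out
for th in (26,27,28,29):
    o=sols(th,Rlook(az,th));print(th,len(o),[(round(m,2),q.round(2)) for m,q in o[:2]])
o=sols(28,Rlook(az,28));qG=o[0][1]
J=np.array(D[9][0])
# pre-goal: same config, farther from lens and higher
for dist in(170,190,210):
    p=goal(28,dist)+np.array([0,0,60]);r=least_squares(lambda q:err(q,p,Rlook(az,28)),qG,bounds=(lo,hi));print("pre",dist,r.x.round(2),np.linalg.norm(r.fun).round(4))
def homot_seg(q,a,b):
    return mkrows(q,[fk(a+(b-a)*min(1,k/9),v,s) for k in range(1,11)])
q=J
for n in (4,5,6):
    q=J
    for i in range(n):
        a=J+(qG-J)*i/n;b=J+(qG-J)*(i+1)/n
        q=runrows(q,homot_seg(q,a,b),step);P,R=fk(q,v,s);print("  ",n,i,q.round(2),err(q,*fk(b,v,s)).round(3),P.round(0))
E
python3 t7.py
```

```text
26 0 []
27 71 [(np.float64(0.02), array([ 0.45,  0.41, -0.43,  2.3 ,  1.63,  0.25,  2.92])), (np.float64(0.02), array([ 0.45,  0.41, -0.43,  2.3 ,  1.63,  0.25,  2.92]))]
28 58 [(np.float64(0.11), array([ 0.61,  0.46, -0.65,  2.32,  1.73,  0.37,  2.83])), (np.float64(0.11), array([ 0.61,  0.46, -0.65,  2.32,  1.73,  0.37,  2.83]))]
29 65 [(np.float64(0.14), array([ 0.75,  0.54, -0.87,  2.33,  1.77,  0.52,  2.8 ])), (np.float64(0.14), array([ 0.75,  0.54, -0.87,  2.33,  1.77,  0.51,  2.8 ]))]
pre 170 [ 0.46  0.33 -0.43  2.35  1.59  0.23  2.94] 0.0247
pre 190 [ 0.47  0.31 -0.45  2.37  1.58  0.23  2.94] 0.0119
pre 210 [ 0.65  0.32 -0.68  2.4   1.58  0.31  2.93] 0.0
   4 0 [-1.3  -0.34  1.06  1.9   0.76  1.29  0.07] [-0.001 -0.     0.     0.001  0.004 -0.002] [ 402. -208.  505.]
   4 1 [-1.75 -0.37  1.32  2.06  1.2   1.37  0.9 ] [ 0.023 -0.    -0.013 -0.003  0.002 -0.003] [ 451. -235.  484.]
   4 2 [-1.7  -0.37  1.32  2.24  1.28  1.13  2.08] [ 0.089 -0.003 -0.078 -0.005  0.011 -0.006] [ 447. -213.  417.]
   4 3 [-1.89 -0.37  1.32  2.47  1.21  0.78  2.94] [ 0.128 -0.092 -0.102  0.004  0.0
[... 586 characters left out ...]
6. -30. 300.]
   6 0 [-1.23 -0.36  1.07  1.85  0.57  1.29 -0.15] [-0.001 -0.     0.     0.    -0.001  0.002] [ 387. -189.  503.]
   6 1 [-1.43 -0.3   1.15  1.95  0.92  1.27  0.34] [-0.001  0.     0.    -0.001  0.002 -0.003] [ 423. -222.  503.]
   6 2 [-1.75 -0.37  1.32  2.06  1.2   1.36  0.9 ] [ 0.023 -0.001 -0.013 -0.008  0.004 -0.003] [ 451. -235.  484.]
   6 3 [-1.59 -0.37  1.1   2.31  1.29  1.34  1.74] [ 0.129  0.    -0.06   0.138 -0.087 -0.093] [ 392. -229.  451.]
   6 4 [-1.65 -0.37  1.32  2.29  1.24  0.99  2.5 ] [ 0.102 -0.005 -0.097 -0.005  0.006 -0.008] [ 439. -188.  382.]
   6 5 [-1.91 -0.37  1.32  2.47  1.2   0.78  2.94] [ 0.129 -0.097 -0.101  0.002  0.017  0.005] [398. -27. 301.]
```

```bash
cat > t8.py <<'E'
from t6 import *
def cart(q,p,az_,ti,n=10,hold=1):
    P0,R0=fk(q,v,s);R1=Rlook(az_,ti);rv=Rn.from_matrix(R0.T@R1).as_rotvec()
    if np.linalg.norm(rv)>3: rv=np.array([0,0,-np.linalg.norm(rv)])
    return mkrows(q,[(P0+(np.array(p)-P0)*min(1,k/(n-hold)),R0@Rn.from_rotvec(rv*min(1,k/(n-hold))).as_matrix()) for k in range(1,n+1)])
def go(q,p,az_,ti,n=10,lab=""):
    q=runrows(q,cart(q,p,az_,ti,n),step);print(lab,q.round(2),err(q,np.array(p),Rlook(az_,ti)).round(3));return q
if __name__=="__main__":
    J=np.array(D[9][0]);nat=np.array([-.3,.5,-.1,1.75,.1,.9,-1.6])
    qT=solve(np.array([540,225,230.]),Rlook(34.3,0),nat)
    q=runrows(J,homot(J,qT),step);print(q.round(2),fk(q,v,s)[0])
    q=go(q,(540,233,150),34.3,0,10,"above");q=go(q,(540,233,83),34.3,0,10,"down")
    q=go(q,(540,233,170),34.3,0,10,"up")
    for a in(94,154,214.3):q=go(q,(540,233,170),a,0,10,"rot")
    q=go(q,(540,233,83),214.3,0,10,"down");q=go(q,(540,233,212),214.3,0,10,"up")
    qa=q
    rng=np.random.default_rng(0);R=Rlook(az+180,-28)
    for dist,up in((150,0),(190,60)):
        S=[]
        for _ in range(60):
            p=goal(28,dist)+np.array([0,0,up]);r=least_squares(lambda x:err(x,p,R),rng.uniform(lo,hi),bounds=(lo,hi))
            if np.linalg.norm(r.fun)<1e-4:S.append((np.min(np.minimum(r.x-lo,hi-r.x)),r.x))
        S.sort(key=lambda k:-k[0]);print(dist,[(round(m,2),x.round(2)) for m,x in S[:3]])
    qP=S[0][1]
    q=qa
    for i in range(3):
        a=qa+(qP-qa)*i/3;b=qa+(qP-qa)*(i+1)/3
        q=runrows(q,mkrows(q,[fk(a+(b-a)*min(1,k/9),v,s) for k in range(1,11)]),step);print(i,q.round(2),err(q,*fk(b,v,s)).round(3),fk(q,v,s)[0].round(0))
    q=go(q,goal(28),az+180,-28,10,"goal")
    print("direct");q=qa
    q=go(q,(500,80,280),180,-10);q=go(q,goal(28,190)+[0,0,60],az+180,-28,10);q=go(q,goal(28,190)+[0,0,60],az+180,-28,10);q=go(q,goal(28),az+180,-28,10)
E
python3 t8.py
```

```text
[-0.91  0.59  0.81  1.7  -0.48  1.06 -0.91] [535.6405014  200.42123415 271.21012605]
above [-0.88  0.74  0.7   1.78 -0.62  0.85 -0.85] [-0.    -0.    -0.    -0.004 -0.001  0.003]
down [-0.83  0.83  0.63  1.82 -0.71  0.73 -0.78] [-0.    -0.    -0.    -0.004 -0.001  0.003]
up [-0.89  0.72  0.72  1.76 -0.6   0.89 -0.87] [-0.    -0.    -0.    -0.004 -0.001  0.003]
rot [-0.73  0.65  0.44  1.76 -0.37  0.81 -0.04] [-0.    -0.    -0.    -0.004 -0.002  0.005]
rot [-0.54  0.62  0.14  1.76 -0.12  0.77  0.78] [-0.    -0.    -0.    -0.004 -0.001  0.002]
rot [-0.35  0.62 -0.16  1.76  0.13  0.77  1.6 ] [-0.    -0.    -0.    -0.004 -0.002  0.004]
down [-0.37  0.74 -0.13  1.81  0.15  0.59  1.58] [-0.    -0.    -0.    -0.004 -0.002  0.004]
up [-0.34  0.57 -0.17  1.72  0.12  0.86  1.61] [-0.     0.    -0.    -0.004 -0.002  0.004]
150 [(np.float64(0.15), array([ 0.87,  0.62, -1.08,  2.32,  1.67,  0.66, -0.23])), (np.float64(0.15), array([ 0.86,  0.61, -1.06,  2.32,  1.67,  0.64, -0.24])), (np.float64(0.15), array([ 0.8 ,  0.56, -0.95,  2.32,  1.68,  0.55, -0.25]))]
190 [(np.float64(0.12), array([ 0.74, 
[... 280 characters left out ...]
02 -0.003] [560.  55. 214.]
1 [-0.26  0.38  0.27  2.14  0.27  0.31  1.22] [-0.     0.     0.     0.004  0.003  0.001] [544. -61. 228.]
2 [ 0.51  0.29 -0.49  2.35  1.39  0.23 -0.  ] [-0.     0.    -0.    -0.002  0.005 -0.002] [ 494. -112.  241.]
goal [ 0.5   0.43 -0.49  2.32  1.8   0.28 -0.39] [ 0.    -0.    -0.    -0.002  0.005 -0.002]
direct
 [-0.24  0.29  0.02  2.01  0.05  0.68  1.32] [-0.     0.     0.     0.004  0.001 -0.002]
 [ 0.34  0.27 -0.32  2.32  1.    0.23  0.39] [ 0.005 -0.011  0.001  0.011 -0.051 -0.022]
 [ 0.47  0.29 -0.45  2.34  1.3   0.23  0.08] [-0.     0.    -0.001  0.002 -0.006  0.   ]
 [ 0.45  0.42 -0.42  2.31  1.74  0.26 -0.33] [-0.     0.    -0.     0.002 -0.006  0.   ]
```

```bash
cat > t9.py <<'E'
from t8 import *
J=read_state()["joint_positions"];nat=np.array([-.3,.5,-.1,1.75,.1,.9,-1.6])
qT=solve(np.array([540,225,250.]),Rlook(34.3,0),nat)
rw=homot(J,qT,10)
for a,b in rw:print([a.tolist(),b.tolist(),-1],end=",")
q=J
print()
for k in range(1,11):print(fk(J+(qT-J)*k/10,v,s)[0].round(0).tolist(),end=" ")
q=runrows(J,rw,step);print(q.round(2),fk(q,v,s)[0])
E
python3 t9.py
```

```text
[[5.0, -0.1, -1.0], [-0.09, -0.04, 0.04], -1],[[10.0, -0.2, -0.5], [-0.16, -0.09, 0.08], -1],[[15.0, -0.4, 1.5], [-0.2, -0.12, 0.11], -1],[[19.6, -0.6, 4.9], [-0.23, -0.16, 0.14], -1],[[23.5, -0.9, 9.5], [-0.23, -0.19, 0.18], -1],[[26.8, -1.4, 15.1], [-0.21, -0.21, 0.23], -1],[[29.3, -2.2, 21.3], [-0.17, -0.23, 0.28], -1],[[31.1, -3.5, 27.7], [-0.1, -0.25, 0.35], -1],[[32.5, -5.4, 34.1], [-0.02, -0.26, 0.43], -1],[[32.5, -5.4, 34.1], [-0.02, -0.26, 0.43], -1],
[393.0, -106.0, 520.0] [415.0, -67.0, 529.0] [438.0, -26.0, 526.0] [461.0, 16.0, 512.0] [484.0, 56.0, 485.0] [505.0, 95.0, 449.0] [522.0, 130.0, 405.0] [534.0, 164.0, 355.0] [540.0, 195.0, 302.0] [540.0, 225.0, 250.0] [-0.92  0.58  0.81  1.68 -0.47  1.09 -0.93] [535.86887698 204.72512863 282.00170342]
```

>>> arm_command:
  motion:
    - [[5.0,-0.1,-1.0],[-0.09,-0.04,0.04],-1]
    - [[10.0,-0.2,-0.5],[-0.16,-0.09,0.08],-1]
    - [[15.0,-0.4,1.5],[-0.2,-0.12,0.11],-1]
    - [[19.6,-0.6,4.9],[-0.23,-0.16,0.14],-1]
    - [[23.5,-0.9,9.5],[-0.23,-0.19,0.18],-1]
    - [[26.8,-1.4,15.1],[-0.21,-0.21,0.23],-1]
    - [[29.3,-2.2,21.3],[-0.17,-0.23,0.28],-1]
    - [[31.1,-3.5,27.7],[-0.1,-0.25,0.35],-1]
    - [[32.5,-5.4,34.1],[-0.02,-0.26,0.43],-1]
    - [[32.5,-5.4,34.1],[-0.02,-0.26,0.43],-1]

```text
t: 16.65
ee_pos: [544.8, 204.5, 272.0]
eef_rot: [-0.005, 0.955, 0.296, -0.006]
wrist_force: [1.4, -0.8, -1.3]
opening: 48.9
```

```bash
python3 - <<'E'
from h import *
s=read_state();print(s["ee_pos"],s["joint_positions"].round(2),s["dq"].round(2))
print(delta((540.4,233.3,150),Rlook(34.3)))
E
```

```text
[544.83334069 204.49728584 272.0427386 ] [-0.89  0.62  0.83  1.68 -0.52  1.08 -0.88] [-0.14  0.58 -0.35  0.26 -0.47 -0.75 -0.04]
(array([ 1.36, -2.48, 12.22]), array([-0.012,  0.008,  0.003]))
```

>>> arm_command:
  motion:
    - [[0.5,-1,2],[-0.01,0.01,0],-1]
    - [[1,-2,5],[-0.01,0.01,0],-1]
    - [[1.3,-2.5,8],[-0.01,0.01,0],-1]
    - [[1.3,-2.5,10],[-0.01,0.01,0],-1]
    - [[1.3,-2.5,11],[-0.01,0.01,0],-1]
    - [[1.3,-2.5,11],[-0.01,0.01,0],-1]
    - [[1.3,-2.5,11],[-0.01,0.01,0],-1]
    - [[1.3,-2.5,11],[-0.01,0.01,0],-1]
    - [[1.3,-2.5,11],[-0.01,0.01,0],-1]
    - [[1.3,-2.5,11],[-0.01,0.01,0],-1]

```text
t: 17.65
ee_pos: [537.2, 235.0, 165.5]
eef_rot: [-0.002, 0.954, 0.299, 0.001]
wrist_force: [0.1, -0.2, -1.4]
opening: 49.2
```

```bash
python3 - <<'E'
from h import *
s=read_state();print(s["ee_pos"],s["joint_positions"].round(2),s["dq"].round(2),s["opening"])
print(delta((540.4,233.3,83.2),Rlook(34.3)))
E
```

```text
[537.19119886 235.03075222 165.54770075] [-0.89  0.74  0.73  1.79 -0.64  0.86 -0.82] [-0.  0. -0.  0.  0. -0. -0.] 49.158828139076434
(array([0.14, 0.35, 8.23]), array([-0.003, -0.003,  0.009]))
```

>>> arm_command:
  motion:
    - [[-0.2,0.3,0],[0,0,0.01],-1]
    - [[-0.3,0.35,1],[0,0,0.01],-1]
    - [[-0.3,0.35,3],[0,0,0.01],-1]
    - [[-0.3,0.35,5],[0,0,0.01],-1]
    - [[-0.3,0.35,6.8],[0,0,0.01],-1]
    - [[-0.3,0.35,7.8],[0,0,0.01],-1]
    - [[-0.3,0.35,8.1],[0,0,0.01],-1]
    - [[-0.3,0.35,8.2],[0,0,0.01],-1]
    - [[-0.3,0.35,8.2],[0,0,0.01],-1]
    - [[-0.3,0.35,8.2],[0,0,0.01],-1]

```text
t: 18.65
ee_pos: [536.8, 230.7, 83.3]
eef_rot: [-0.002, 0.956, 0.294, 0.001]
wrist_force: [0.0, -0.4, -1.2]
opening: 48.9
```

```bash
python3 - <<'E'
from h import *
s=read_state();print(s["ee_pos"],s["eef_rot"],s["dq"].round(2),s["opening"],s["wrist_force"])
grab("wrist","11")
E
```

```text
[536.81653712 230.6956875   83.31303215] [-1.74956811e-03  9.55756351e-01  2.94152820e-01  9.24857214e-04] [ 0. -0.  0.  0. -0.  0. -0.] 48.918524923211045 [ 0.02020224 -0.38749415 -1.18557266]
```

View pics/wrist11.png

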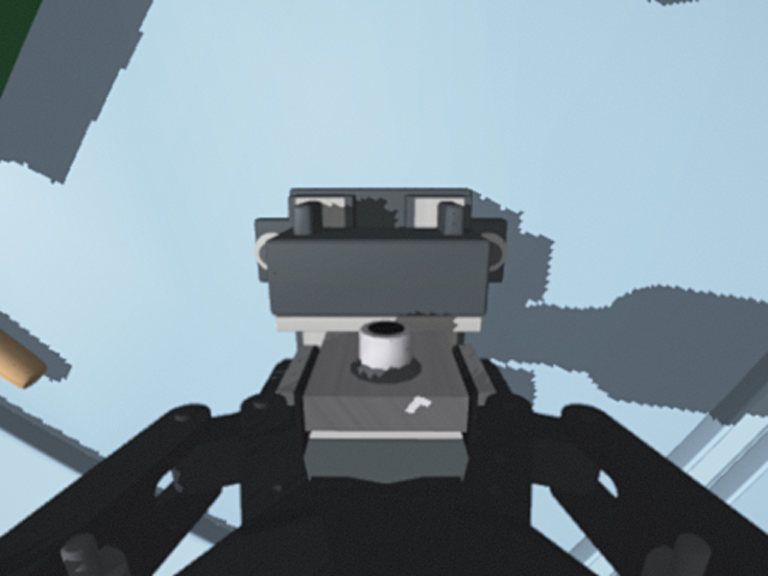

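>>> arm_command:
  motion:
    - [[0,0,0.06],[0,0,0],0.1]
    - [[0,0,0.06],[0,0,0],0.2]
    - [[0,0,0.06],[0,0,0],0.5]
    - [[0,0,0.06],[0,0,0],0.7]
    - [[0,0,-1],[0,0,0],0.7]
    - [[0,0,-3],[0,0,0],0.7]
    - [[0,0,-5.5],[0,0,0],0.7]
    - [[0,0,-8],[0,0,-0.12],0.7]
    - [[0,0,-9],[0,0,-0.26],0.7]
    - [[0,0,-9],[0,0,-0.4],0.7]

```text
t: 19.7
ee_pos: [537.7, 230.3, 175.5]
eef_rot: [-0.001, 0.877, 0.481, 0.003]
wrist_force: [0.0, 0.1, -0.7]
opening: 72.6
```

>>> arm_command:
  motion:
    - [[0,0,0],[0,0,-0.14],0.7]
    - [[0,0,0],[0,0,-0.28],0.7]
    - [[0,0,0],[0,0,-0.42],0.7]
    - [[0,0,0],[0,0,-0.56],0.7]
    - [[0,0,0],[0,0,-0.7],0.7]
    - [[0,0,0],[0,0,-0.84],0.7]
    - [[0,0,0],[0,0,-0.98],0.7]
    - [[0,0,0],[0,0,-1.12],0.7]
    - [[0,0,0],[0,0,-1.26],0.7]
    - [[0,0,0],[0,0,-1.4],0.7]

```text
t: 20.7
ee_pos: [536.6, 229.8, 173.6]
eef_rot: [-0.0, 0.361, 0.932, 0.001]
wrist_force: [0.4, -0.8, -1.0]
opening: 72.3
```

```bash
python3 - <<'E'
from h import *
s=read_state();print(s["ee_pos"],s["joint_positions"].round(2),s["opening"])
print(delta((537,230.8,170),Rlook(214.2)))
E
```

```text
[536.63634297 229.77152172 173.57464975] [-0.6   0.62  0.23  1.78 -0.2   0.76  0.56] 72.3351268796071
(array([0.04, 0.1 , 0.36]), array([ 0.003,  0.   , -1.336]))
```

>>> arm_command:
  motion:
    - [[0,0.1,0.2],[0,0,-0.14],0.7]
    - [[0,0.1,0.3],[0,0,-0.28],0.7]
    - [[0,0.1,0.3],[0,0,-0.42],0.7]
    - [[0,0.1,0.3],[0,0,-0.56],0.7]
    - [[0,0.1,0.3],[0,0,-0.7],0.7]
    - [[0,0.1,0.3],[0,0,-0.84],0.7]
    - [[0,0.1,0.3],[0,0,-0.98],0.7]
    - [[0,0.1,0.3],[0,0,-1.12],0.7]
    - [[0,0.1,0.3],[0,0,-1.25],0.7]
    - [[0,0.1,0.3],[0,0,-1.31],0.7]

```text
t: 21.7
ee_pos: [537.5, 230.2, 170.4]
eef_rot: [0.001, -0.28, 0.96, 0.001]
wrist_force: [-0.1, 0.2, 0.7]
opening: 72.4
```

```bash
python3 - <<'E'
from h import *
grab("wrist","12");s=read_state();print(s["ee_pos"],s["joint_positions"].round(2),s["dq"].round(2))
print(delta((537,230.8,83),Rlook(214.2)))
E
```

```text
[537.46738378 230.14883574 170.40138239] [-0.36  0.62 -0.15  1.77  0.12  0.76  1.57] [-0.01 -0.    0.03  0.   -0.03 -0.   -0.1 ]
(array([0.02, 0.06, 8.74]), array([ 0.002,  0.002, -0.028]))
```

View pics/wrist12.png

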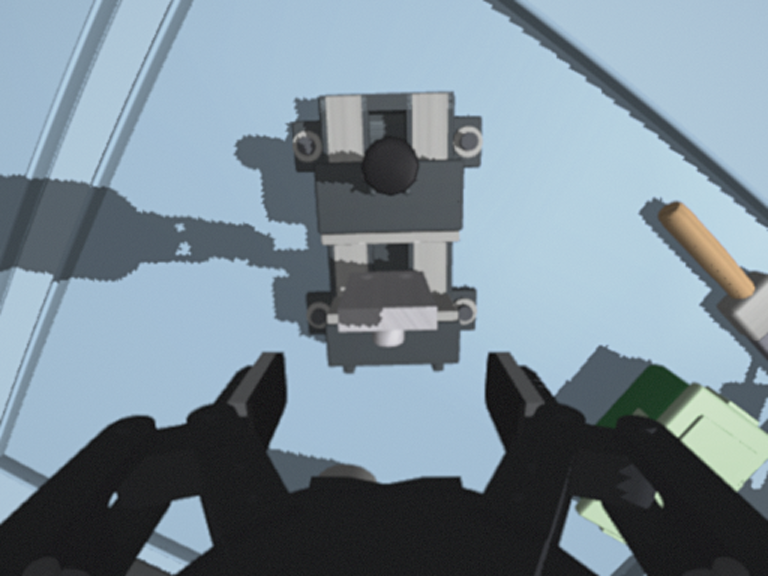

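```bash
python3 - <<'E'
from h import *
c=load("wrist12");Z=lambda u,v:(u/1.5-.17,v/1.5-.17)
X=onz(c,[Z(338,308),Z(437,306),Z(437,329),Z(338,331)],108);print(X.round(1),X.mean(0).round(1),np.degrees(np.arctan2(*(X[1]-X[0])[[1,0]])))
E
```

```text
[[546.9 206.9 108. ]
 [518.9 248.8 108. ]
 [529.2 255.9 108. ]
 [557.7 213.3 108. ]] [538.1 231.2 108. ] 123.748713413401
```

>>> arm_command:
  motion:
    - [[0,0,1.5],[0,0,-0.02],0.7]
    - [[0,0,4],[0,0,-0.02],0.7]
    - [[0,0,6.5],[0,0,-0.02],0.7]
    - [[0,0,8.2],[0,0,-0.02],0.7]
    - [[0,0,8.7],[0,0,-0.02],0.6]
    - [[0,0,8.7],[0,0,-0.02],0.4]
    - [[0,0,8.7],[0,0,-0.02],0.2]
    - [[0,0,8.7],[0,0,-0.02],0]
    - [[0,0,8.7],[0,0,-0.02],-1]
    - [[0,0,8.7],[0,0,-0.02],-1]

```text
t: 22.75
ee_pos: [538.0, 231.7, 84.1]
eef_rot: [0.002, -0.288, 0.957, 0.002]
wrist_force: [-0.6, 0.7, 5.2]
opening: 49.4
```

>>> arm_command:
  motion:
    - [[0,0,0],[0,0,0],-1]
    - [[0,0,0],[0,0,0],-1]
    - [[0,0,-0.7],[0,0,0],-1]
    - [[0,0,-2],[0,0,0],-1]
    - [[0,0,-4],[0,0,0],-1]
    - [[0,0,-7],[0,0,0],-1]
    - [[0,0,-10],[0,0,0],-1]
    - [[0,0,-12.5],[0,0,0],-1]
    - [[0,0,-14],[0,0,0],-1]
    - [[0,0,-14],[0,0,0],-1]

```text
t: 23.75
ee_pos: [538.3, 231.4, 225.8]
eef_rot: [0.003, -0.289, 0.957, 0.002]
wrist_force: [-0.3, 1.0, -0.6]
opening: 49.3
```

```bash
python3 - <<'E'
from h import *
grab("wrist","13");s=read_state();print(s["ee_pos"],s["eef_rot"],s["joint_positions"].round(2),s["dq"].round(2),s["opening"])
E
```

```text
[537.40313318 230.97155322 224.13548172] [ 0.00144513 -0.28855304  0.95746093  0.00190108] [-0.34  0.55 -0.17  1.72  0.11  0.87  1.6 ] [-0.    0.04  0.01  0.03  0.   -0.01 -0.  ] 49.197211230441425
```

View pics/wrist13.png

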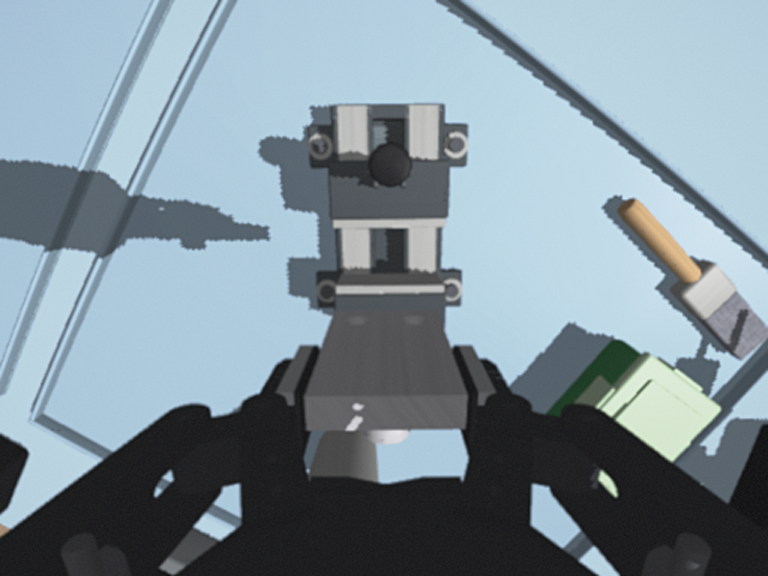

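```bash
python3 - <<'E'
from h import *
f=load("wrist13")["frame"][200:295,195:320,::-1].astype(float)
f=255*np.clip(f/255*1.8,0,1)**.7
cv2.imwrite("pics/w13z.png",cv2.resize(f.astype(np.uint8),None,fx=6,fy=6,interpolation=cv2.INTER_CUBIC))
E
```

```text
(no output)
```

View pics/w13z.png

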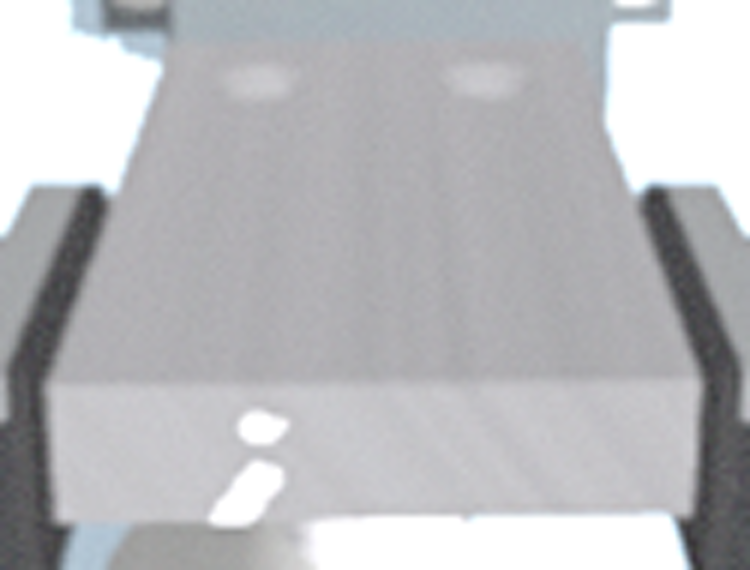

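```bash
cat > plate.py <<'E'
from h import *
np.set_printoptions(precision=3,suppress=True)
def fitplate(c,pts):
    o=np.array([[-6,-25,40],[-6,25,40],[6,-25,40],[6,25,40],[-6,-25,-40],[-6,25,-40]],float)
    ok,rv,t=cv2.solvePnP(o,np.array(pts,float),c["K"],c["distortion"],flags=cv2.SOLVEPNP_ITERATIVE)
    pr=cv2.projectPoints(o,rv,t,c["K"],c["distortion"])[0].reshape(-1,2);print("res px",(pr-pts).round(2).tolist())
    V=c["view"];R=V[:3,:3].T@cv2.Rodrigues(rv)[0];p=V[:3,:3].T@(t.ravel()-V[:3,3]);return p,R
if __name__=="__main__":
    c=load("wrist13");Z=lambda u,v:(195+u/6-.42,200+v/6-.42)
    p,R=fitplate(c,[Z(48,383),Z(701,380),Z(57,521),Z(694,515),Z(168,40),Z(585,38)])
    s=read_state();Rt=Rq(s["eef_rot"]);o=Rt.T@(p-s["ee_pos"]);Rr=Rt.T@R;print("offset tool mm",o,"\nrel",Rr,"\nworld z axis",R[:,2])
    pickle.dump((o,Rr),open("plate.pkl","wb"))
E
python3 plate.py
```

```text
res px [[-0.35, 0.26], [0.3, 0.07], [-0.01, -0.36], [0.09, 0.02], [0.77, 0.09], [-0.81, -0.1]]
offset tool mm [-1.077 -0.496 13.434] 
rel [[-1.     0.009 -0.008]
 [ 0.009  1.    -0.003]
 [ 0.008 -0.004 -1.   ]] 
world z axis [ 0.007 -0.003  1.   ]
```

```bash
cat > fin.py <<'E'
from t8 import *
F=np.array([658.7,-167.9,257.2]);AZ,TH=-18.6,28
OFF=np.array([-.5,0,14.5])
def tgt(dist=150,up=0,th=TH):
    t=np.radians(TH);a=np.radians(AZ);x=np.array([np.cos(t)*np.cos(a),np.cos(t)*np.sin(a),np.sin(t)])
    R=Rlook(AZ+180,-th);return F-dist*x+[0,0,up]-R@OFF,R
def show(rw):
    print(",".join(str([a.tolist(),b.tolist(),-1]) for a,b in rw))
E
python3 - <<'E'
from fin import *
q=read_state()["joint_positions"]
rw=cart(q,(505,60,280),180,-10,10,0);show(rw);q=runrows(q,rw,step);print(q.round(2),fk(q,v,s)[0])
for up,d in((60,190),(60,190),(0,150)):
    q=go(q,tgt(d,up)[0],AZ+180,-TH,10)
E
```

```text
[[1.2, -1.3, -0.6], [0.01, -0.02, 0.06], -1],[[2.4, -2.5, -1.2], [0.01, -0.03, 0.12], -1],[[3.6, -3.8, -1.8], [0.02, -0.05, 0.17], -1],[[4.9, -5.0, -2.4], [0.02, -0.07, 0.23], -1],[[6.1, -6.3, -3.0], [0.03, -0.08, 0.29], -1],[[7.3, -7.6, -3.5], [0.03, -0.1, 0.35], -1],[[8.5, -8.8, -4.1], [0.04, -0.12, 0.4], -1],[[9.7, -10.1, -4.7], [0.04, -0.13, 0.46], -1],[[10.9, -11.3, -5.3], [0.05, -0.15, 0.52], -1],[[12.1, -12.6, -5.9], [0.05, -0.17, 0.58], -1]
[-0.19  0.29  0.01  2.    0.02  0.68  1.38] [505.45933728  60.18884946 279.94286708]
 [ 0.31  0.27 -0.29  2.31  0.95  0.24  0.44] [ 0.005 -0.01   0.001  0.015 -0.058 -0.022]
 [ 0.5   0.29 -0.47  2.34  1.35  0.23  0.04] [-0.    -0.    -0.     0.001 -0.001 -0.005]
 [ 0.48  0.43 -0.46  2.32  1.78  0.27 -0.36] [ 0.    -0.    -0.     0.001 -0.001 -0.005]
```

>>> arm_command:
  motion:
    - [[1.2,-1.3,-0.6],[0.01,-0.02,0.06],-1]
    - [[2.4,-2.5,-1.2],[0.01,-0.03,0.12],-1]
    - [[3.6,-3.8,-1.8],[0.02,-0.05,0.17],-1]
    - [[4.9,-5.0,-2.4],[0.02,-0.07,0.23],-1]
    - [[6.1,-6.3,-3.0],[0.03,-0.08,0.29],-1]
    - [[7.3,-7.6,-3.5],[0.03,-0.1,0.35],-1]
    - [[8.5,-8.8,-4.1],[0.04,-0.12,0.4],-1]
    - [[9.7,-10.1,-4.7],[0.04,-0.13,0.46],-1]
    - [[10.9,-11.3,-5.3],[0.05,-0.15,0.52],-1]
    - [[12.1,-12.6,-5.9],[0.05,-0.17,0.58],-1]

```text
t: 24.8
ee_pos: [505.4, 57.6, 281.6]
eef_rot: [0.087, 0.0, 0.996, 0.003]
wrist_force: [-0.4, 0.0, -1.7]
opening: 49.0
```

```bash
python3 - <<'E'
from fin import *
st=read_state();q=st["joint_positions"];print(q.round(2),st["ee_pos"])
rw=cart(q,tgt(190,60)[0],AZ+180,-TH,10,0);show(rw);q=runrows(q,rw,step);print(q.round(2),fk(q,v,s)[0])
E
```

```text
[-0.2   0.29  0.01  2.    0.04  0.67  1.36] [505.3927252   57.61355559 281.599554  ]
[[0.2, -1.7, 0.3], [0.01, -0.03, 0.03], -1],[[0.4, -3.5, 0.7], [0.02, -0.06, 0.06], -1],[[0.5, -5.2, 1.0], [0.03, -0.09, 0.09], -1],[[0.7, -6.9, 1.4], [0.04, -0.12, 0.12], -1],[[0.9, -8.7, 1.7], [0.05, -0.16, 0.15], -1],[[1.1, -10.4, 2.1], [0.06, -0.19, 0.18], -1],[[1.3, -12.1, 2.4], [0.07, -0.22, 0.21], -1],[[1.4, -13.9, 2.8], [0.08, -0.25, 0.24], -1],[[1.6, -15.6, 3.1], [0.09, -0.28, 0.27], -1],[[1.8, -17.3, 3.5], [0.1, -0.31, 0.3], -1]
[ 0.24  0.27 -0.21  2.3   0.76  0.24  0.64] [487.29647696 -92.48912842 240.12682017]
```

>>> arm_command:
  motion:
    - [[0.2,-1.7,0.3],[0.01,-0.03,0.03],-1]
    - [[0.4,-3.5,0.7],[0.02,-0.06,0.06],-1]
    - [[0.5,-5.2,1.0],[0.03,-0.09,0.09],-1]
    - [[0.7,-6.9,1.4],[0.04,-0.12,0.12],-1]
    - [[0.9,-8.7,1.7],[0.05,-0.16,0.15],-1]
    - [[1.1,-10.4,2.1],[0.06,-0.19,0.18],-1]
    - [[1.3,-12.1,2.4],[0.07,-0.22,0.21],-1]
    - [[1.4,-13.9,2.8],[0.08,-0.25,0.24],-1]
    - [[1.6,-15.6,3.1],[0.09,-0.28,0.27],-1]
    - [[1.8,-17.3,3.5],[0.1,-0.31,0.3],-1]

```text
t: 25.8
ee_pos: [490.8, -97.1, 243.8]
eef_rot: [0.209, 0.133, 0.968, -0.039]
wrist_force: [0.1, -0.3, -1.5]
opening: 49.0
```

```bash
python3 - <<'E'
from fin import *
st=read_state();q=st["joint_positions"];print(q.round(2),st["ee_pos"],tgt(190,60)[0])
rw=cart(q,tgt(180,20)[0],AZ+180,-TH,10,3);show(rw);q=runrows(q,rw,step);print(q.round(2),fk(q,v,s)[0],tgt(180,20)[0])
E
```

```text
[ 0.24  0.28 -0.21  2.29  0.8   0.24  0.6 ] [490.82214338 -97.10281469 243.78903579] [ 492.83213661 -112.07929678  240.56840739]
[[0.0, -0.2, 0.5], [-0.0, -0.01, 0.01], -1],[[0.1, -0.4, 1.1], [-0.0, -0.02, 0.01], -1],[[0.1, -0.6, 1.6], [-0.01, -0.03, 0.02], -1],[[0.2, -0.8, 2.1], [-0.01, -0.04, 0.03], -1],[[0.2, -1.0, 2.7], [-0.01, -0.04, 0.03], -1],[[0.3, -1.2, 3.2], [-0.01, -0.05, 0.04], -1],[[0.3, -1.4, 3.7], [-0.02, -0.06, 0.05], -1],[[0.3, -1.4, 3.7], [-0.02, -0.06, 0.05], -1],[[0.3, -1.4, 3.7], [-0.02, -0.06, 0.05], -1],[[0.3, -1.4, 3.7], [-0.02, -0.06, 0.05], -1]
[ 0.45  0.38 -0.43  2.37  1.85  0.25 -0.46] [ 501.2541452  -114.84647198  205.51015827] [ 501.20043497 -114.89554032  205.26312301]
```

>>> arm_command:
  motion:
    - [[0.0,-0.2,0.5],[-0.0,-0.01,0.01],-1]
    - [[0.1,-0.4,1.1],[-0.0,-0.02,0.01],-1]
    - [[0.1,-0.6,1.6],[-0.01,-0.03,0.02],-1]
    - [[0.2,-0.8,2.1],[-0.01,-0.04,0.03],-1]
    - [[0.2,-1.0,2.7],[-0.01,-0.04,0.03],-1]
    - [[0.3,-1.2,3.2],[-0.01,-0.05,0.04],-1]
    - [[0.3,-1.4,3.7],[-0.02,-0.06,0.05],-1]
    - [[0.3,-1.4,3.7],[-0.02,-0.06,0.05],-1]
    - [[0.3,-1.4,3.7],[-0.02,-0.06,0.05],-1]
    - [[0.3,-1.4,3.7],[-0.02,-0.06,0.05],-1]

```text
t: 26.8
ee_pos: [499.2, -113.9, 209.2]
eef_rot: [0.239, 0.153, 0.958, -0.028]
wrist_force: [0.1, -0.1, -0.6]
opening: 49.1
```

```bash
python3 - <<'E'
from fin import *
st=read_state();q=st["joint_positions"];print(q.round(2),st["ee_pos"],tgt(180,20)[0])
p,R=tgt();print(delta(p,R))
rw=cart(q,p,AZ+180,-TH,10,4);show(rw);q=runrows(q,rw,step);print(q.round(2),fk(q,v,s)[0],p)
for n in("side","top"):grab(n,"3")
E
```

```text
[ 0.46  0.38 -0.44  2.36  1.77  0.25 -0.37] [ 499.23457022 -113.93688475  209.24647474] [ 501.20043497 -114.89554032  205.26312301]
(array([-2.07, -0.08,  2.21]), array([ 0.024, -0.003,  0.002]))
[[-0.2, -0.0, 0.3], [0.0, -0.0, -0.0], -1],[[-0.5, -0.0, 0.6], [0.0, -0.0, -0.0], -1],[[-0.7, -0.0, 0.9], [0.0, -0.0, -0.0], -1],[[-0.9, -0.1, 1.2], [0.0, -0.0, -0.0], -1],[[-1.2, -0.1, 1.5], [0.0, -0.0, -0.0], -1],[[-1.4, -0.1, 1.8], [0.0, -0.0, -0.0], -1],[[-1.4, -0.1, 1.8], [0.0, -0.0, -0.0], -1],[[-1.4, -0.1, 1.8], [0.0, -0.0, -0.0], -1],[[-1.4, -0.1, 1.8], [0.0, -0.0, -0.0], -1],[[-1.4, -0.1, 1.8], [0.0, -0.0, -0.0], -1]
[ 0.46  0.42 -0.43  2.32  1.78  0.26 -0.37] [ 526.37320317 -123.55094758  199.06481944] [ 526.30533006 -123.34427095  199.3472699 ]
```

View pics/side3.png

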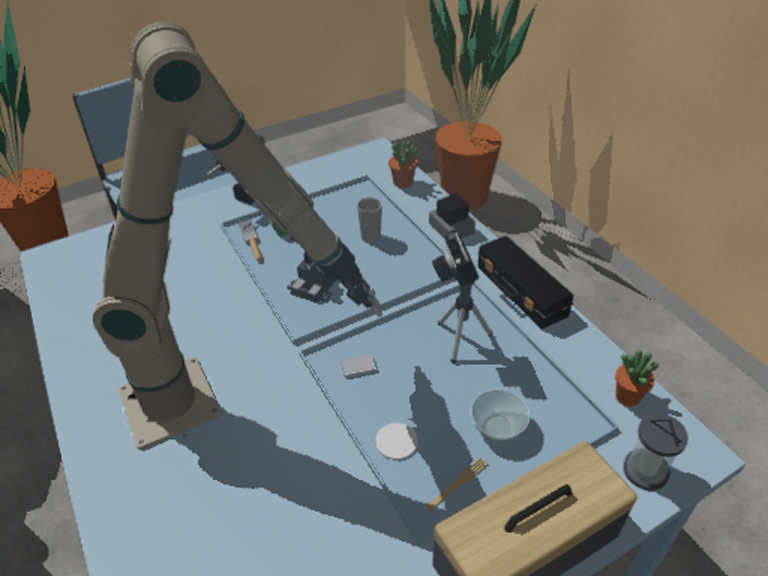

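View pics/top3.png

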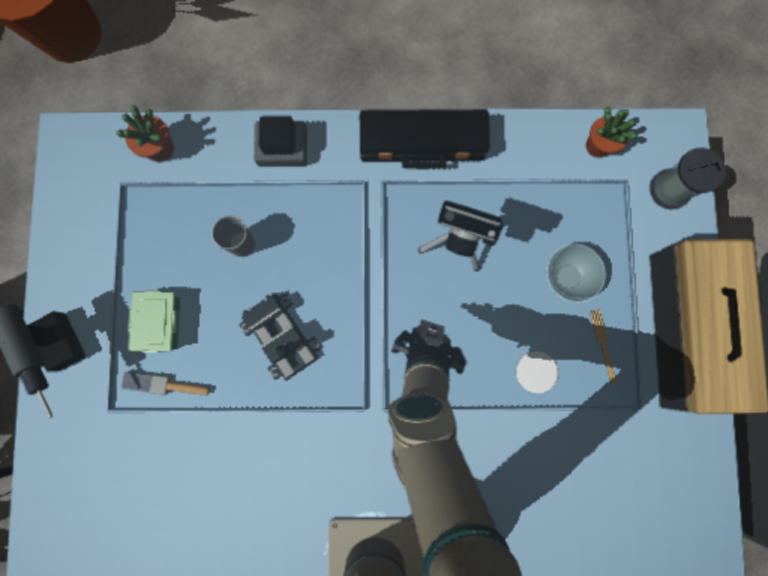

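Both views show the plate held in front of the camera at side (375,303), and the other things undisturbed. Now the last approach.

>>> arm_command:
  motion:
    - [[-0.3,0,0.3],[0,0,0],-1]
    - [[-0.7,0,0.7],[0.01,0,0],-1]
    - [[-1.1,0,1.1],[0.01,0,0],-1]
    - [[-1.5,-0.1,1.6],[0.02,0,0],-1]
    - [[-1.9,-0.1,2],[0.02,0,0],-1]
    - [[-2.1,-0.1,2.2],[0.02,0,0],-1]
    - [[-2.1,-0.1,2.2],[0.02,0,0],-1]
    - [[-2.1,-0.1,2.2],[0.02,0,0],-1]
    - [[-2.1,-0.1,2.2],[0.02,0,0],-1]
    - [[-2.1,-0.1,2.2],[0.02,0,0],-1]

```text
t: 27.9
ee_pos: [526.2, -123.4, 199.2]
eef_rot: [0.238, 0.155, 0.958, -0.037]
wrist_force: [0.0, -0.3, -2.1]
opening: 48.9
```

```bash
python3 - <<'E'
from fin import *
st=read_state();print(st["joint_positions"].round(2),st["ee_pos"],st["dq"].round(3))
p,R=tgt();print(p,delta(p,R))
c=grab("wrist","14")
def zz(c,x,y,w,h,s_,o):
    f=c["frame"][y:y+h,x:x+w,::-1].astype(float);f=255*np.clip(f/255*1.8,0,1)**.7
    cv2.imwrite(o,cv2.resize(f.astype(np.uint8),None,fx=s_,fy=s_,interpolation=cv2.INTER_CUBIC))
zz(c,195,200,125,95,6,"pics/w14z.png")
c=grab("side","4");zz(c,220,150,110,80,7,"pics/s4z.png")
E
```

```text
[ 0.42  0.43 -0.4   2.3   1.72  0.27 -0.32] [ 526.17737861 -123.38707996  199.24538166] [ 0.001  0.001  0.002 -0.001 -0.    -0.001  0.   ]
[ 526.30533006 -123.34427095  199.3472699 ] (array([-0.01,  0.01, -0.  ]), array([ 0.004, -0.003,  0.002]))
```

View pics/w14z.png

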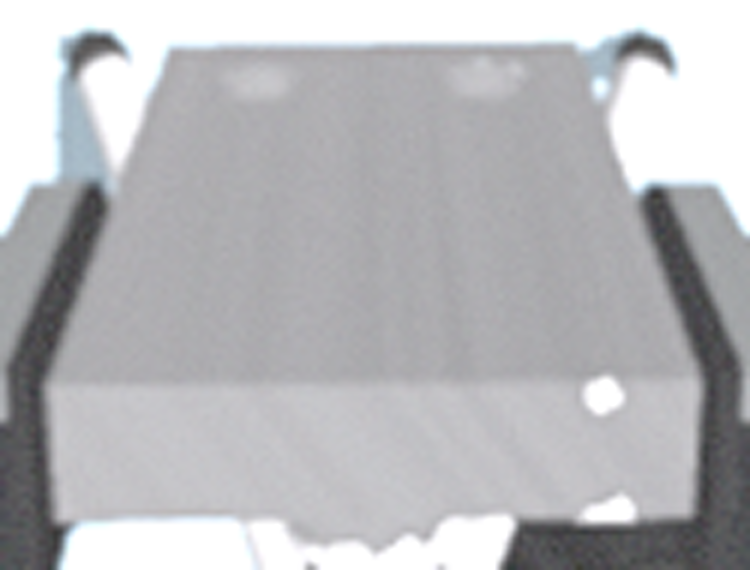

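View pics/s4z.png

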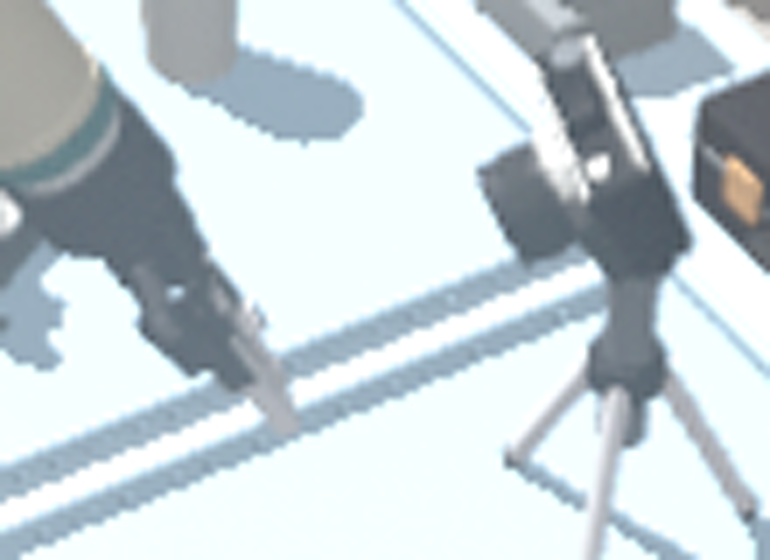

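View pics/wrist14.png

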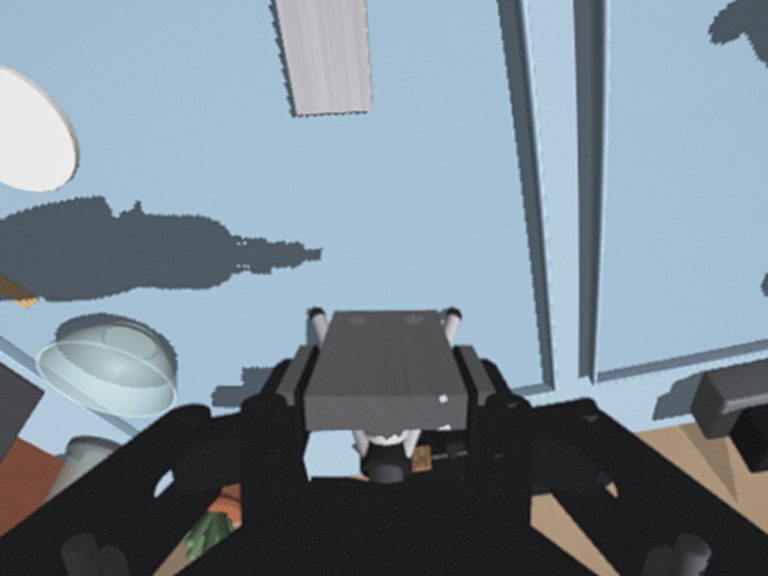

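```bash
cat >> t3.py <<'E'
print("variants")
def run(mask,lab,pr=.7):
    def g(v):
        o=f(v);n=len(ob);return np.r_[o[:n][mask],o[n:n+2]*.7/pr,o[n+2:]]
    r=least_squares(g,[658,-168,258,.42,30,28,28,az]);Jc=np.linalg.inv(r.jac.T@r.jac)
    print(lab,r.x[:3],np.degrees(r.x[3]).round(2),"+-",np.degrees(Jc[3,3]**.5).round(2),r.x[4:7],r.cost.round(1))
A=np.ones(len(ob),bool)
def wo(*i): m=A.copy();m[list(i)]=False;return m
run(A,"all");run(A,"all free r",5);run(wo(1,8),"no front bottom");run(wo(0,7),"no front top");run(wo(0,7,1,8),"neither");run(wo(14,15,16,17,18),"no side");run(wo(19,20,21,22),"no top")
run(wo(*range(4,7),*range(11,14)),"no junction");run(wo(0,1,2,3,7,8,9,10),"no wrist front")
run(wo(2,3,9,10),"no widths");run(wo(18),"no side front")
E
python3 t3.py | sed -n '/variants/,$p'
```

```text
variants
all [ 659.02 -167.79  256.62] 28.34 +- 0.5 [31.81 26.47 27.61] 10.6
all free r [ 658.92 -167.76  256.74] 28.26 +- 0.5 [31.79 26.33 27.56] 7.9
no front bottom [ 659.49 -167.91  256.8 ] 29.39 +- 2.85 [31.64 26.47 27.57] 9.9
no front top [ 659.3  -167.86  257.5 ] 26.55 +- 1.22 [30.4  26.46 27.63] 9.1
neither [ 660.1  -168.08  257.8 ] 28.1 +- 3.13 [30.03 26.46 27.58] 8.2
no side [ 658.86 -167.72  256.71] 28.44 +- 0.5 [31.89 26.5  27.59] 8.1
no top [ 658.73 -167.68  256.95] 28.42 +- 0.51 [31.69 26.44 27.61] 9.4
no junction [ 658.98 -167.78  256.66] 28.36 +- 0.51 [33.56 26.47 28.  ] 7.7
no wrist front [ 660.66 -168.23  257.45] 29.0 +- 3.55 [30.14 27.04 27.59] 5.7
no widths [ 659.41 -167.85  256.19] 28.65 +- 0.54 [31.94 26.94 27.64] 7.8
no side front [ 658.82 -167.71  256.77] 28.42 +- 0.5 [31.88 26.47 27.59] 8.2
```

```bash
python3 - <<'E'
from plate import *
from fin import tgt,F,AZ,TH
c=load("wrist14");Z=lambda u,v:(195+u/6-.42,200+v/6-.42)
p,R=fitplate(c,[Z(46,383),Z(701,380),Z(57,521),Z(695,517),Z(168,46),Z(579,44)])
t,a=np.radians([TH,AZ]);x=np.array([np.cos(t)*np.cos(a),np.cos(t)*np.sin(a),np.sin(t)]);y=np.array([-np.sin(a),np.cos(a),0]);L=np.c_[x,y,np.cross(x,y)]
print("plate in lens frame",L.T@(p-F),"rot deg",np.degrees(Rn.from_matrix(L.T@R).as_rotvec()))
s=read_state();Rt=Rq(s["eef_rot"]);print("by tool:",L.T@(s["ee_pos"]+Rt@[-.5,0,14.5]-F),np.degrees(Rn.from_matrix(L.T@Rt@np.diag([-1,1,-1.])).as_rotvec()),s["wrist_force"],s["t"])
E
```

```text
res px [[-0.05, 0.24], [0.3, 0.1], [-0.17, -0.21], [-0.11, -0.15], [0.33, 0.05], [-0.3, -0.03]]
plate in lens frame [-149.467   -0.498   -0.887] rot deg [0.175 0.232 0.509]
by tool: [-150.12    -0.013   -0.068] [0.229 0.163 0.138] [-0.154 -0.916 -1.128] 28.0
```

Both checks put the plate within 1 mm and 0.6° of the target. The arm is still and the grip is firm, so I'm handing in.

```bash
python3 -c "
from rig import hand_in
print(hand_in())"
```

```text
the job is handed in; nothing more can be done
None
```

I slid the vise jaw back about 29 mm by its grip, lifted the plate out by its side edges, and handed in at 28 s. The plate was still held in front of the lens.

**Regrasp:** My first grasp could not reach the needed lean within the joint ranges. While finding that out, some joints reached their range limits, with readings at the limit values. I stood the plate back in the open vise, turned the gripper half round, took it again and went to the lens.

**Last checks:**

| Check | Plate centre in the lens frame (mm) | Angle error, assuming a 28° downward look |
|---|---|---|
| Arm pose | (-150.1, 0.0, -0.1) | under 0.3° |
| Wrist picture | (-149.5, -0.5, -0.9) | 0.6° or less |

- **Hold:** The arm was still at its last reading and the finger opening read 49 mm on the plate.
- **Surroundings:** In the side and top pictures taken just before the last approach, the tripod and the things in the trays looked unmoved.

**Weakest figure:** The lens's downward angle is the least certain number. Fits to the barrel outline mostly gave about 28° (26.5–29.4°). Two rougher estimates, from the trim edges and the side outline, gave about 24°. I used 28°, so the lean could be off by 1–2°, or about 4° if those rougher estimates are right.

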